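Set out weld test pieces for inspection

TASK

Set this welder's test pieces out for the inspector: swing the clamp up and back until it stays open, slide the flat test plate along the bench (do not lift it) into the fixture, tube end towards the robot, bare end square against the stop and midway between the white lines, and bring the clamp down on it. Hang every bent coupon over the horizontal bar, astride it and between the posts, in any order, so that it hangs freely upright. Leave the hammer, brush, flange and pipe alone.

Things in the scene. Friction and masses are not known exactly. Their poses are not given: they have to be found in the camera images.
- coupon0: Bent weld test coupon: steel strap 38 mm wide, 5 mm thick, bent to an upside-down U, standing on its leg ends; 80 mm tall, 0.27 kg. Legs 55 mm straight, then a half-circle bend; 50 mm across the outside of the legs, 40 mm inside. Origin: midway between the leg ends at the underside; bend's underside 75 mm above it. x runs leg to leg, y along the strap width, z up. May be absent (None).
- coupon1: Bent weld test coupon, U strap standing on its leg ends. Same size and shape as coupon0. It may be absent (None).
- coupon2: Bent weld test coupon, U strap standing on its leg ends. Same size and shape as coupon0. It may be absent (None).
- coupon3: Bent weld test coupon, U strap standing on its leg ends. Same size and shape as coupon0. It may be absent (None).
- coupon4: Bent weld test coupon, U strap standing on its leg ends. Same size and shape as coupon0. It may be absent (None).
- rail: Fixed inspection bar: round horizontal steel bar, 16 mm diameter, on two blue posts. Origin: on the bench below the bar's middle. The bar runs along y, its axis 130 mm up (top 138). Posts 12 mm square, 138 mm tall, at y = -180 and +180 mm, each on a 80 x 40 x 6 mm foot. A coupon hung on it has its origin about 63 mm above the bench.
- plate: Flat steel test plate 150 (x) by 80 (y) by 6 mm, 0.6 kg, lying on the bench, with a stub of 40 x 40 mm square tube (4 mm wall, 40 mm high) welded upright on it. Origin: centre of the plate's underside; z up. The tube's centre is at x = -50 mm, y = 0, sides parallel to the plate's edges; the bare end of the plate points to +x. Sliding it takes about 3 to 10 N.
- tube (a point): Centre of the square tube's open top on the test plate, 46 mm above the plate's underside.
- fixture: Fixed clamping fixture. Origin: on the bench where the plate's middle belongs; x points to the stop, z up. Stop: blue bar 100 mm long (y), 12 thick, 18 high, near face at x = +75 mm (plate against it: origin at x = 0). White lines along x, inner edges at y = -50 and +50 mm, no height; no side walls. Behind the stop two lugs, 48 mm high, 42 mm over both, hold the clamp.
- clamp (a joint): Clamp arm angle (rad): 0 = flat towards the robot, foot on a 6 mm plate (-0.06 with nothing under it); grows as the arm swings up and back over the stop, to 2.0. Arm 95 x 20 x 14 mm, 0.3 kg, loose hinge along the fixture's y at its x = 95, z = 35 mm. Past about 1.6 it leans back and stays open; short of that it falls shut by its weight. Foot 55 mm from the hinge.
- clamp_knob (a point): Centre of the black ball knob (26 mm diameter) on the clamp arm, 85 mm from the hinge along the arm and 30 mm above the arm's middle line: with the joint at 0 it is at x = +10 mm, y = 0, z = 65 mm from the fixture's origin; it goes round the hinge on a 90 mm radius.
- hammer: Bystander: hammer lying on the bench at the right. Leave alone.
- flange: Bystander: steel pipe flange, 110 mm in diameter, 18 mm high, beyond the work. Leave alone.
- pipe: Bystander: upright pipe offcut, 60 mm in diameter and height, beyond the fixture. Leave alone.
- brush: Bystander: hand brush lying on the bench at the left. Leave alone.
Not all that is in view belongs to the job. What is shaped like the coupon3 but orange or turquoise is not meant.

How it is judged:
By the outcome, as a careful person would: the job done as asked, in the order asked, and still so for the second after the job is handed in, with the robot touching nothing.
Of coupon0, coupon1, coupon2, coupon3, coupon4 only 3 to 5 are there at a start; the rules pass over those that are not, and their reading is None.
At some moment in a run one of plate may be knocked a few centimetres aside while the robot is not near it.
It also fails if it takes over 210 s, if anything falls off the work surface, if the arm or the gripper's body presses on something with over 40 N, if the wrist force passes 120 N, or if a joint passes its speed limit or range.

ROBOT

A 6-joint arm with a two-finger parallel gripper is mounted at the origin on the work surface. World frame = base frame: x ahead of the robot, y to its left, z up, the work surface at z = 0. Lengths are in m, angles in rad, forces in N, time in s.
With the tool pointing down it reaches from about 0.35 to 0.775 m from the base axis. Payload 5.5 kg.
Tool frame: the origin (TCP) lies midway between the tips of the shut fingers; the grasp point (between the pads) lies env.grasp_offset behind it (env.grasp_offset is the distance from the TCP to the grasp point, in m); z points along the fingers, y is the line along which they close (so a half turn about z gives the same grasp; the last joint's range is limited). The gripper opens to 85 mm and grips with 20 to 120 N. Pads are 22 mm wide; open, the fingers measure 114 mm over their backs; the gripper's body (76 mm by 85 mm) begins 54 mm behind the grasp point. The pads swing forward as they close: fully open they stand 13 mm farther back than shut.
Start: joints at [-1.434, 0.313, 0.046, 1.304, 0, 1.431], TCP at [0.157, -0.553, 0.231] pointing down, gripper open.
Joint ranges: [-2.76, 2.76], [-0.86, 1.69], [-1.03, 1.26], [-2.2, 2.34], [-1.47, 1.5], [-3.14, 3.14]. Speed limits (rad/s): [2.57, 2.57, 3.14, 3.14, 3.14, 3.14].

INTERFACE

Orientations are given as a unit quaternion [w, x, y, z].
In Python, from workcell import monitor, viewer, order, env gives the robot as it stands.
- The arm moves only by the tool carry_out, never from a script. Its argument "plan" is a list that holds one entry, the list of rows, each a list of 7 numbers: the turn, a rotation vector about the world's x, y, z in rad, then the shift along the world's x, y, z in mm, then the finger opening in mm, from 0 to 85.4. A call has 1 to 20 rows; each row is the pose to reach, as a shift and turn from the pose commanded when the call began; what a row does not reach only later rows make up. A row lasts 1/10 s, in which the tool goes at most 50 mm and 8.59 degrees, less where a joint would pass 70% of its speed; a pose out of reach is approached as far as the arm can. A call with a gripper value outside its range is refused whole. The fingers move at their own pace and stop on an object; "squeeze" is the grip in N (left out, the last holds). Time passes only in rows, so rows that repeat a pose let the fingers close. It gives the time, the measured TCP pose, the force, the opening and the grip force at its end, in the units of the state.
- monitor.get_state(): the state, without advancing time (a new reading comes with each control period).
- viewer.read_camera(name): name is "side" or "top" or "wrist"; returns the picture (400x640x3 uint8, red, green, blue); there is no depth.
- viewer.calibration(name): a dict with "K" (3x3 intrinsics, pixels), "eye" and "rotation" of the camera in the world. Camera axes: x right, y down, z forward; pixel columns grow to the right and rows downward; lengths in m; the calibration is good to about 2 mm. A picture is of the moment at which its call begins: read the wrist's pose just before it. calibration takes no time and is no camera call; for the wrist camera it gives the pose at the moment of the call.
- order.hand_in(): hands the job in; it is judged then, once.
The state is a dict: "clock": time; "joint_pos": joint angles; "qvel": joint speeds; "tau": joint torques, N m; "tcp_pos": TCP position; "orientation": TCP orientation; "wrist_force": force on the tool from outside, world axes, zero at the start; "ft_torque": the same for the moment, N m; "finger_gap": finger opening in m; "grip_force": force on a finger pad.
Only numpy, scipy, OpenCV 4.12 (cv2) and the standard library are available. Lean on these libraries where they do the work, as an engineer would, in place of code of your own. Each camera call takes 0.05 s, during which the arm holds its last target. There are 200 camera calls.

## Working session

There is one attempt and no reset: what is moved stays moved. The work goes in short steps, Python scripts to look and compute and a tool call to move; the robot and the scene stay as the last step left them, time stands still between calls to the robot, and variables do not carry over. Pictures are saved under pics/ and viewed, at most 14 in all, crops included, and the job is handed in when it is done.

Besides the shell and the picture viewer there is one more tool, called after ">>>" as name(argument=value, ...), one argument or row to a line, values as JSON. carry_out: Moves the arm, as the interface text tells. Its arguments: {"type":"object","properties":{"plan":{"type":"array","items":{"type":"array","items":{"type":"array","items":{"type":"number"}}}},"squeeze":{"type":"number"}},"required":["plan"]}

```bash
ls; mkdir -p pics
python3 - <<'E'
from workcell import monitor, viewer, order, env
import cv2, numpy as np
print(env.grasp_offset, monitor.get_state())
for n in ("side","top"):
    im=viewer.read_camera(n); cv2.imwrite(f"pics/{n}0.png",im[:,:,::-1]); c=viewer.calibration(n); print(n,c)
E
```

```text
pics
0.0187 {'clock': 0.0, 'joint_pos': array([-1.43361674e+00,  3.14003709e-01,  4.49624094e-02,  1.30359522e+00,
        2.99988294e-06,  1.43119372e+00]), 'qvel': array([ 0.00126907, -0.00157282, -0.00025149,  0.00013737,  0.00111453,
       -0.00059723]), 'tau': array([-2.54323886e-04, -4.80624247e+01,  2.98536497e+01,  1.92339550e-02,
       -1.13395622e-04, -8.86719231e-07]), 'tcp_pos': array([ 0.15704428, -0.55260099,  0.23040021]), 'orientation': array([-9.20094750e-04,  9.90438807e-01,  1.37949715e-01,  2.61464674e-06]), 'wrist_force': array([ 0.4576641 , -0.62361485,  0.25392123]), 'ft_torque': array([ 0.00466468, -0.03491551,  0.00963468]), 'grip_force': 0.0, 'finger_gap': 0.08562301766844486}
side {'K': array([[366.33026105,   0.        , 316.85401278],
       [  0.        , 366.33026105, 200.62221899],
       [  0.        ,   0.        ,   1.        ]]), 'eye': array([0.42803223, 0.77502239, 0.84742586]), 'rotation': array([ 0.03068299, -0.05091517,  0.92641416, -0.37178354])}
top {'K': array([[449.88184848,   0.        , 318.95916212],
       [  0.        , 449.88184848, 197.26850862],
       [  0.        ,   0.        ,   1.        ]]), 'eye': array([0.36428174, 0.02485562, 1.71150765]), 'rotation': array([-0.0441056 ,  0.71369861, -0.69803562,  0.03788493])}
```

View pics/top0.png

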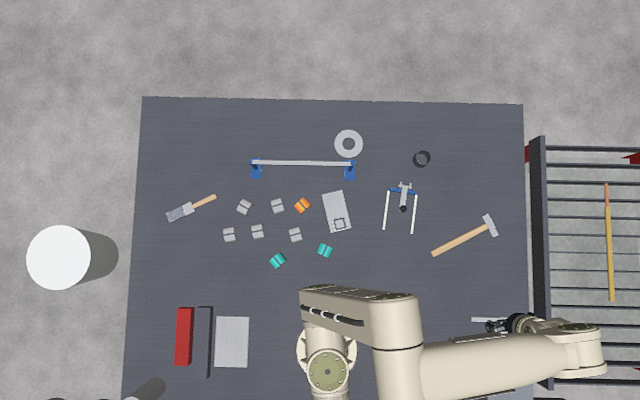

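View pics/side0.png

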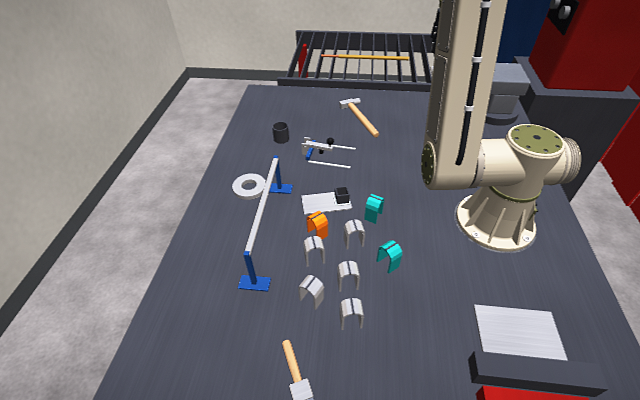

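```bash
cat > h.py <<'E'
from workcell import monitor, viewer, order, env
import cv2, numpy as np
from scipy.spatial.transform import Rotation as R
def cal(n):
    c=viewer.calibration(n); q=np.asarray(c["rotation"])
    M=R.from_quat(q[[1,2,3,0]]).as_matrix() if q.size==4 else q
    return c["K"],np.asarray(c["eye"]),M
def cast(C,uv,z):
    K,e,M=C; uv=np.atleast_2d(np.asarray(uv,float))
    d=np.c_[uv,np.ones(len(uv))]@np.linalg.inv(K).T@M.T
    return e+d*((z-e[2])/d[:,2])[:,None]
def proj(C,p):
    K,e,M=C; q=(np.atleast_2d(p)-e)@M@K.T
    return q[:,:2]/q[:,2:]
def tri(C1,a,C2,b):
    r=[]
    for C,u in((C1,a),(C2,b)):
        d=C[2]@np.linalg.inv(C[0])@np.array([*u,1.]); r.append((C[1],d/np.linalg.norm(d)))
    A=sum(np.eye(3)-np.outer(d,d) for _,d in r); B=sum((np.eye(3)-np.outer(d,d))@e for e,d in r)
    return np.linalg.solve(A,B)
def snap(n,f):
    C=cal(n); im=viewer.read_camera(n); cv2.imwrite("pics/"+f,im[:,:,::-1]); return C,im
E
python3 - <<'E'
from h import *
C=cal("top"); im=cv2.imread("pics/top0.png"); hsv=cv2.cvtColor(im,cv2.COLOR_BGR2HSV)
m=((hsv[...,1]<40)&(hsv[...,2]>125)).astype(np.uint8)
m[:130]=0;m[290:]=0;m[:,:150]=0;m[:,520:]=0
n,l,s,c=cv2.connectedComponentsWithStats(cv2.morphologyEx(m,cv2.MORPH_CLOSE,np.ones((3,3))))
for i in range(1,n):
    if s[i,4]>25:
        r=cv2.minAreaRect(np.argwhere(l==i)[:,::-1].astype(np.float32)); print(s[i],r,cast(C,[r[0]],.06).round(3))
b=((hsv[...,1]>130)&(abs(hsv[...,0].astype(int)-110)<12)).astype(np.uint8); b[:130]=0;b[230:]=0
n,l,s,c=cv2.connectedComponentsWithStats(b)
for i in range(1,n):
    if s[i,4]>8: print('blue',s[i],c[i],cast(C,[c[i]],.01).round(3))
g=cv2.resize(im[140:270,210:430],None,fx=3.6,fy=3.6,interpolation=cv2.INTER_CUBIC); cv2.imwrite("pics/tc.png",g)
E
```

```text
[334 130  30  28 554] ((348.5, 143.5), (27.0, 29.0), 90.0) [[ 0.762 -0.064  0.06 ]]
[252 160  99   6 472] ((301.00396728515625, 162.28189086914062), (98.07469177246094, 4.890100479125977), 1.0416266918182373) [[0.687 0.112 0.06 ]]
[398 181  14  26 176] ((404.5, 193.5), (25.0, 13.0), 90.0) [[ 0.577 -0.274  0.06 ]]
[321 189  31  44 891] ((335.8235778808594, 210.79409790039062), (40.26091384887695, 22.070741653442383), 75.96376037597656) [[ 0.508 -0.022  0.06 ]]
[382 190   8  40 126] ((385.55389404296875, 209.56922912597656), (3.224903106689453, 39.44304656982422), 7.125016689300537) [[ 0.516 -0.204  0.06 ]]
[410 194   8  40 128] ((413.47784423828125, 213.55792236328125), (3.2489469051361084, 39.438602447509766), 6.911227226257324) [[ 0.504 -0.307  0.06 ]]
[236 199  15  16 147] ((243.2000274658203, 206.10003662109375), (11.180339813232422, 13.416406631469727), 26.56505012512207) [[0.518 0.321 0.06 ]]
[270 198  15  16 152] ((276.8000183105469, 205.4000244140625), (13.28156566619873, 11.384199142456055), 71.56504821777344) [[0.523 0.196 0.06 ]]
[166 201  29  22 301] ((179.821533203125, 21
[... 442 characters left out ...]
4.3076934814453), (13.728129386901855, 11.7669677734375), 78.69007110595703) [[0.413 0.37  0.06 ]]
[288 227  15  15 156] ((294.9433898925781, 234.30191040039062), (13.461333274841309, 11.538285255432129), 74.05460357666016) [[0.418 0.126 0.06 ]]
blue [252 158   9   1   9] [256. 158.] [[0.709 0.288 0.01 ]]
blue [249 160   3   4   9] [249.88888889 161.33333333] [[0.696 0.311 0.01 ]]
blue [345 160  10  21 157] [349.94904459 171.31210191] [[ 0.665 -0.074  0.01 ]]
blue [251 165  11  14 132] [255.72727273 171.68181818] [[0.656 0.287 0.01 ]]
blue [390 188  11   4  34] [395.02941176 189.41176471] [[ 0.599 -0.247  0.01 ]]
blue [408 190   8   4  26] [411.34615385 191.73076923] [[ 0.591 -0.309  0.01 ]]
```

View pics/tc.png

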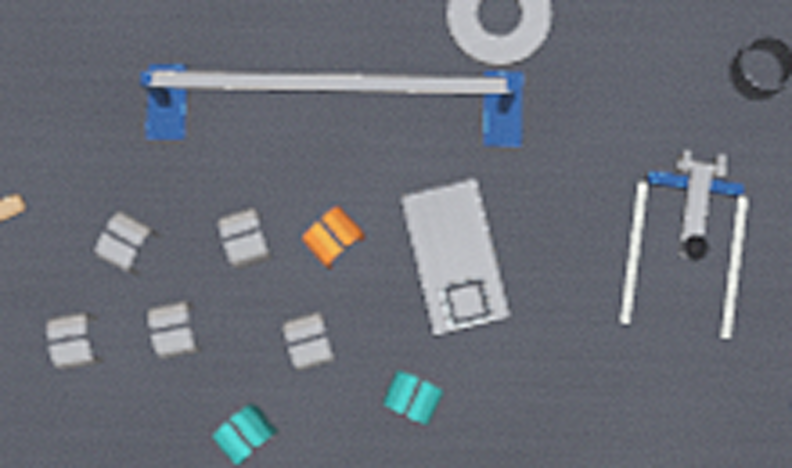

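```bash
cat >> h.py <<'E'
def rectpose(C,cnt,z):
    "min-area rectangle of pixels cast on plane z: centre, long-axis yaw deg, sides mm"
    p=cast(C,np.asarray(cnt).reshape(-1,2),z)[:,:2].astype(np.float32)*1000
    r=cv2.boxPoints(cv2.minAreaRect(p)); a,b=r[1]-r[0],r[2]-r[1]
    L=a if np.hypot(*a)>np.hypot(*b) else b
    y=np.degrees(np.arctan2(L[1],L[0])); y=(y+90)%180-90
    return r.mean(0).round(1),round(float(y),1),sorted([round(float(np.hypot(*a)),1),round(float(np.hypot(*b)),1)])
def tool():
    s=monitor.get_state(); q=s["orientation"]; M=R.from_quat(np.asarray(q)[[1,2,3,0]]).as_matrix()
    return (s["tcp_pos"]*1000).round(1),np.degrees(np.arctan2(M[1,0],M[0,0])).round(2),s
E
python3 - <<'E'
from h import *
C=cal("top"); im=cv2.imread("pics/top0.png"); hsv=cv2.cvtColor(im,cv2.COLOR_BGR2HSV)
m=((hsv[...,1]<40)&(hsv[...,2]>125)).astype(np.uint8)
n,l,s,c=cv2.connectedComponentsWithStats(cv2.morphologyEx(m,cv2.MORPH_CLOSE,np.ones((3,3))))
def at(u,v): return np.argwhere(l==l[v,u])[:,::-1]
for nm,u,v,z in [("Lline",386,210,0),("Rline",413,214,0),("plate",330,200,.006),("bar",300,162,.138)]: print(nm,rectpose(C,at(u,v),z))
for u,v in [(243,210),(277,210),(257,236),(228,238),(295,239)]: print("coupon",rectpose(C,at(u,v),.065))
d=((hsv[...,2]<60)).astype(np.uint8)[200:216,395:412]; ys,xs=np.nonzero(d); print("knob",cast(C,[[xs.mean()+395,ys.mean()+200]],.065))
print(tool()[:2]); print(cal("wrist"))
E
```

```text
Lline (array([ 522.2, -212.8], dtype=float32), -6.8, [12.2, 151.4])
Rline (array([ 509.3, -319.1], dtype=float32), -7.0, [12.3, 151.1])
plate (array([513.2, -23. ], dtype=float32), 14.9, [83.9, 153.5])
bar (array([671.3, 107.7], dtype=float32), -89.8, [17.7, 348.8])
coupon (array([517.2, 319.5], dtype=float32), -25.1, [41.8, 49.2])
coupon (array([522.6, 195.9], dtype=float32), 19.8, [41.8, 49.3])
coupon (array([426.4, 265.1], dtype=float32), 10.7, [42.2, 49.3])
coupon (array([412.5, 369.1], dtype=float32), 13.8, [42.8, 50.1])
coupon (array([418. , 126.1], dtype=float32), 17.7, [42.1, 49.0])
knob [[ 0.52156002 -0.26750449  0.065     ]]
(array([ 157.1, -552.7,  230.5]), np.float64(15.86))
(array([[323.4942908 ,   0.        , 317.19854377],
       [  0.        , 323.4942908 , 197.36685591],
       [  0.        ,   0.        ,   1.        ]]), array([ 0.22558013, -0.53275647,  0.37409642]), array([[ 0.27374008, -0.92119635, -0.27652062],
       [-0.96180128, -0.26282776, -0.07654977],
       [-0.00215992,  0.28691263, -0.95795432]]))
```

>>> carry_out(
  plan=[
    [[0, 0, -0.398, 333, 286, 20, 85], [0, 0, -0.398, 333, 286, 20, 85], [0, 0, -0.398, 333, 286, 20, 85], [0, 0, -0.398, 333, 286, 20, 85], [0, 0, -0.398, 333, 286, 20, 85], [0, 0, -0.398, 333, 286, 20, 85], [0, 0, -0.398, 333, 286, 20, 85], [0, 0, -0.398, 333, 286, 20, 85], [0, 0, -0.398, 333, 286, 20, 85], [0, 0, -0.398, 333, 286, 20, 85], [0, 0, -0.398, 333, 286, 20, 85], [0, 0, -0.398, 333, 286, 20, 85]],
  ],
)

```text
clock: 1.3
tcp_pos: [0.4894, -0.2675, 0.2509]
orientation: [-0.0, 0.998, -0.061, -0.001]
wrist_force: [-0.4, -0.5, -0.2]
finger_gap: 0.0848
grip_force: 0.0
```

Run:
```python
from h import *
import pickle
print(tool()[:2]); C,im=snap("wrist","w1.png"); pickle.dump(C,open("w1.pkl","wb"))
hsv=cv2.cvtColor(im,cv2.COLOR_RGB2HSV)
m=((hsv[...,1]<40)&(hsv[...,2]>150)).astype(np.uint8)
n,l,s,c=cv2.connectedComponentsWithStats(m)
for i in range(1,n):
    if s[i,4]>150: print(s[i],rectpose(C,np.argwhere(l==i)[:,::-1],0))
```

```text
(array([ 489.4, -267.5,  250.9]), np.float64(-6.98))
[ 291   36   50   98 2336] (array([ 575.3, -276. ], dtype=float32), -7.0, [55.2, 105.8])
[ 265   76   13  129 1142] (array([ 516.7, -214.7], dtype=float32), -6.9, [10.9, 153.9])
[ 354   76   14  129 1166] (array([ 503.7, -321.3], dtype=float32), -6.9, [11.1, 153.9])
[  55   98  123  125 6852] (array([507.3, -21.1], dtype=float32), 14.8, [84.3, 155.3])
[ 587  110   46   74 1881] (array([ 460. , -624.5], dtype=float32), 25.5, [33.4, 96.2])
[168 297  17  13 155] (array([311.7, -45.5], dtype=float32), 83.1, [19.6, 22.1])
[450 297  17  13 151] (array([ 263.7, -439.8], dtype=float32), 83.1, [19.6, 21.5])
```

View pics/w1.png

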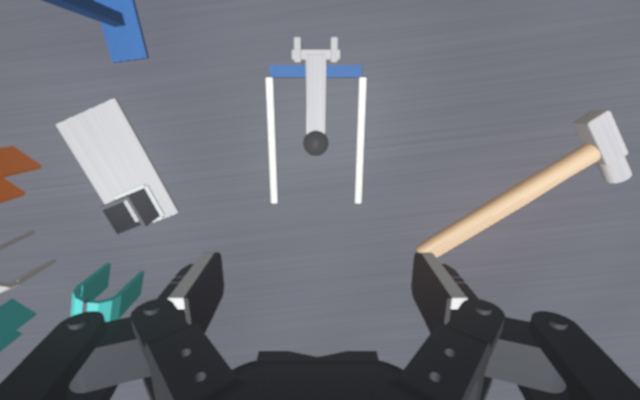

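Run:
```python
from h import *
import pickle
C=pickle.load(open("w1.pkl","rb")); T=cal("top")
print(cast(C,[[316,143]],.065)); a=tri(C,(316,143),T,(404,208)); print(a)
for uv in [(271,77),(362,78)]: print(cast(C,[uv],.018))  # stop's near top edge
im=cv2.imread("pics/w1.png"); hsv=cv2.cvtColor(im,cv2.COLOR_BGR2HSV)
b=((hsv[...,1]>130)&(abs(hsv[...,0].astype(int)-110)<14)).astype(np.uint8); b[100:]=0; b[:,:250]=0
ys,xs=np.nonzero(b); print(xs.min(),xs.max(),ys.min(),ys.max())
print(rectpose(C,np.c_[xs,ys],.018))
d=(hsv[...,2]<60).astype(np.uint8)[120:170,295:340]; ys,xs=np.nonzero(d); print(xs.mean()+295,ys.mean()+120)
```

```text
[[ 0.5190218 -0.269842   0.065    ]]
[ 0.52128929 -0.26949595  0.07866513]
[[ 0.59024149 -0.22887439  0.018     ]]
[[ 0.57718025 -0.32749618  0.018     ]]
271 359 67 75
(array([ 590.5, -277.3], dtype=float32), 83.0, [8.1, 95.4])
nan nan<stdin>:10: RuntimeWarning: Mean of empty slice.
  ret = ret.dtype.type(ret / rcount)
```

>>> carry_out(
  plan=[
    [[0, 0, 0, 31, -2, -30, 85], [0, 0, 0, 31, -2, -80, 85], [0, 0, 0, 31, -2, -130, 70], [0, 0, 0, 31, -2, -170, 60], [0, 0, 0, 31, -2, -205, 55], [0, 0, 0, 31, -2, -205, 55], [0, 0, 0, 31, -2, -205, 20], [0, 0, 0, 31, -2, -205, 20], [0, 0, 0, 31, -2, -205, 20], [0, 0, 0, 31, -2, -205, 20], [0, 0, 0, 31, -2, -205, 20], [0, 0, 0, 31, -2, -205, 20]],
  ],
  squeeze=30,
)

```text
clock: 2.55
tcp_pos: [0.5223, -0.2696, 0.0489]
orientation: [0.001, 0.998, -0.06, 0.002]
wrist_force: [-0.9, 3.1, 7.5]
finger_gap: 0.024
grip_force: 29.8
```

Run:
```python
from h import *
p,y,s=tool(); print(p,y,s["finger_gap"],s["grip_force"],s["wrist_force"])
th=np.array([0,.25,.5,.75,1.0,1.25,1.5,1.65,1.78]); a=np.radians(-6.9); t0=-.06
f=lambda t:np.c_[-85*np.cos(t)+30*np.sin(t),85*np.sin(t)+30*np.cos(t)]
d=f(th)-f(np.array([t0])); print(np.c_[th,d[:,0]*np.cos(a),d[:,0]*np.sin(a),d[:,1]].round(1))
```

```text
[ 522.3 -269.6   48.9] -6.92 0.02398881061653569 29.806163012981415 [-0.93142469  3.14059039  7.53406769]
[[  0.    1.6  -0.2   5.2]
 [  0.2  11.6  -1.4  25.2]
 [  0.5  26.2  -3.2  42.2]
 [  0.8  44.6  -5.4  55. ]
 [  1.   65.5  -7.9  62.9]
 [  1.2  87.7 -10.6  65.3]
 [  1.5 109.8 -13.3  62.1]
 [  1.6 122.4 -14.8  57.5]
 [  1.8 132.7 -16.1  52.1]]
```

>>> carry_out(
  plan=[
    [[0, 0, 0, 4, 0, 13, 20], [0, 0, 0, 11, -1, 25, 20], [0, 0, 0, 18, -2, 34, 20], [0, 0, 0, 26, -3, 42, 20], [0, 0, 0, 35, -4, 49, 20], [0, 0, 0, 45, -5, 55, 20], [0, 0, 0, 55, -7, 59, 20], [0, 0, 0, 65, -8, 63, 20], [0, 0, 0, 77, -9, 65, 20], [0, 0, 0, 88, -11, 65, 20], [0, 0, 0, 99, -12, 64, 20], [0, 0, 0, 110, -13, 62, 20], [0, 0, 0, 117, -14, 60, 20], [0, 0, 0, 125, -15, 56, 20], [0, 0, 0, 133, -16, 52, 20], [0, 0, 0, 133, -16, 52, 20], [0, 0, 0, 133, -16, 52, 20]],
  ],
  squeeze=40,
)

```text
clock: 4.25
tcp_pos: [0.6539, -0.2851, 0.0979]
orientation: [-0.0, 0.998, -0.061, -0.0]
wrist_force: [-0.5, 0.7, -0.6]
finger_gap: 0.0195
grip_force: 0.0
```

Run:
```python
from h import *
p,y,s=tool(); print(p,y)
C,im=snap("side","s2.png"); cv2.imwrite("pics/s2c.png",cv2.resize(im[90:190,240:400,::-1],None,fx=4,fy=4))
```

```text
[ 653.9 -285.1   97.9] -6.94
```

View pics/s2c.png

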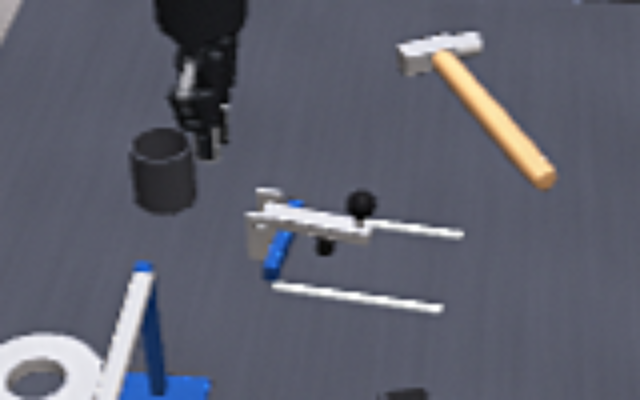

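Run:
```python
from h import *
import pickle
W=pickle.load(open("w1.pkl","rb")); T=cal("top"); S=cal("side")
print(tri(S,(330.2,141.2),W,(316,143)),tri(S,(330.2,141.2),T,(404,208)))
for C in(T,S,W): print(proj(C,[.5205,-.2690,.060]))
```

```text
[ 0.51846544 -0.2696213   0.05727647] [ 0.52165776 -0.27318869  0.05467441]
[[403.11952265 208.82884704]]
[[329.73129625 140.63287047]]
[[315.02825713 141.03979792]]
```

>>> carry_out(
  plan=[
    [[0, 0, 0, 0, 0, 40, 55], [0, 0, 0, -45, 5, 40, 55], [0, 0, 0, -90, 10, 40, 55], [0, 0, 0, -135, 15, 40, 55], [0, 0, 0, -135, 15, 40, 55], [0, 0, 0, -135, 15, 0, 55], [0, 0, 0, -135, 15, -30, 55], [0, 0, 0, -135, 15, -59, 50], [0, 0, 0, -135, 15, -59, 50], [0, 0, 0, -135, 15, -59, 20], [0, 0, 0, -135, 15, -59, 20], [0, 0, 0, -135, 15, -59, 20], [0, 0, 0, -135, 15, -59, 20], [0, 0, 0, -135, 15, -59, 20], [0, 0, 0, -135, 15, -59, 20], [0, 0, 0, -135, 15, -59, 20]],
  ],
  squeeze=50,
)

```text
clock: 5.9
tcp_pos: [0.5202, -0.2694, 0.0412]
orientation: [-0.0, 0.998, -0.06, 0.001]
wrist_force: [0.9, 4.5, 1.5]
finger_gap: 0.0235
grip_force: 49.0
```

>>> carry_out(
  plan=[
    [[0, 0, 0, 2, 0, 6, 20], [0, 0, 0, 4, 0, 13, 20], [0, 0, 0, 7, -1, 19, 20], [0, 0, 0, 11, -1, 25, 20], [0, 0, 0, 18, -2, 34, 20], [0, 0, 0, 26, -3, 42, 20], [0, 0, 0, 35, -4, 49, 20], [0, 0, 0, 45, -5, 55, 20], [0, 0, 0, 45, -5, 55, 20]],
  ],
)

```text
clock: 6.8
tcp_pos: [0.5653, -0.2749, 0.0954]
orientation: [-0.0, 0.998, -0.06, 0.001]
wrist_force: [-0.6, 3.5, -3.6]
finger_gap: 0.0232
grip_force: 50.7
```

Still held; continue the arc.

>>> carry_out(
  plan=[
    [[0, 0, 0, 10, -2, 4, 20], [0, 0, 0, 20, -3, 8, 20], [0, 0, 0, 32, -4, 10, 20], [0, 0, 0, 43, -6, 10, 20], [0, 0, 0, 54, -7, 9, 20], [0, 0, 0, 65, -8, 7, 20], [0, 0, 0, 72, -9, 5, 20], [0, 0, 0, 80, -10, 1, 20], [0, 0, 0, 88, -11, -3, 20], [0, 0, 0, 88, -11, -3, 20]],
  ],
)

```text
clock: 7.8
tcp_pos: [0.6526, -0.2863, 0.0905]
orientation: [0.0, 0.998, -0.06, -0.0]
wrist_force: [0.4, -0.0, 0.5]
finger_gap: 0.0201
grip_force: 0.0
```

Run:
```python
from h import *
C,im=snap("side","s3.png"); cv2.imwrite("pics/s3c.png",cv2.resize(im[90:190,240:400,::-1],None,fx=4,fy=4))
```

```text
(no output)
```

View pics/s3c.png

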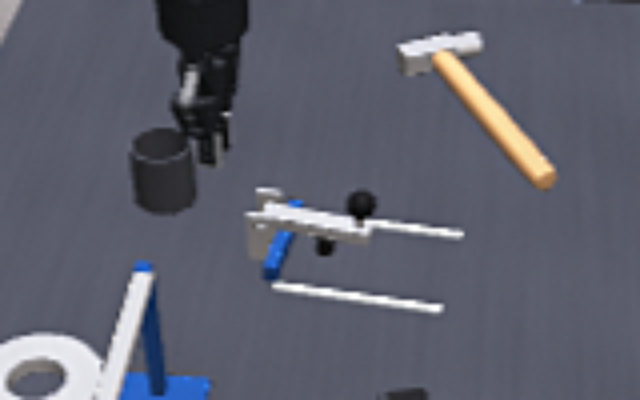

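>>> carry_out(
  plan=[
    [[0, 0, 0, 0, 0, 45, 55], [0, 0, 0, -45, 5, 45, 55], [0, 0, 0, -90, 10, 45, 55], [0, 0, 0, -134, 18, 45, 55], [0, 0, 0, -134, 18, 45, 55], [0, 0, 0, -134, 18, 0, 55], [0, 0, 0, -134, 18, -30, 55], [0, 0, 0, -134, 18, -56, 50], [0, 0, 0, -134, 18, -56, 50], [0, 0, 0, -134, 18, -56, 20], [0, 0, 0, -134, 18, -56, 20], [0, 0, 0, -134, 18, -56, 20], [0, 0, 0, -134, 18, -56, 20], [0, 0, 0, -134, 18, -56, 20], [0, 0, 0, -134, 18, -56, 20], [0, 0, 0, -134, 18, -56, 20]],
  ],
  squeeze=60,
)

```text
clock: 9.45
tcp_pos: [0.5191, -0.2692, 0.0371]
orientation: [0.001, 0.998, -0.061, 0.001]
wrist_force: [-1.0, -1.1, 6.5]
finger_gap: 0.0231
grip_force: 58.9
```

>>> carry_out(
  plan=[
    [[0, 0, 0, 2, 0, 6, 20], [0, 0, 0, 4, 0, 13, 20], [0, 0, 0, 7, -1, 19, 20], [0, 0, 0, 11, -1, 25, 20], [0, 0, 0, 18, -2, 34, 20], [0, 0, 0, 26, -3, 42, 20], [0, 0, 0, 35, -4, 49, 20], [0, 0, 0, 45, -5, 55, 20], [0, 0, 0, 45, -5, 55, 20]],
  ],
)

```text
clock: 10.35
tcp_pos: [0.5634, -0.2745, 0.0911]
orientation: [0.001, 0.998, -0.061, -0.0]
wrist_force: [-3.0, -7.1, -1.5]
finger_gap: 0.023
grip_force: 60.3
```

>>> carry_out(
  plan=[
    [[0, 0, 0, 5, -1, 2, 20], [0, 0, 0, 10, -2, 4, 20], [0, 0, 0, 15, -2, 6, 20], [0, 0, 0, 20, -3, 8, 20], [0, 0, 0, 20, -3, 8, 20]],
  ],
)

```text
clock: 10.85
tcp_pos: [0.5836, -0.2764, 0.0971]
orientation: [-0.0, 0.998, -0.061, -0.0]
wrist_force: [-0.7, 0.4, 0.5]
finger_gap: 0.0198
grip_force: 0.0
```

>>> carry_out(
  plan=[
    [[0, 0, 0, -30, 4, 20, 55], [0, 0, 0, -64, 8, 20, 55], [0, 0, 0, -64, 8, 20, 55], [0, 0, 0, -64, 8, 0, 55], [0, 0, 0, -64, 8, -30, 55], [0, 0, 0, -64, 8, -57, 50], [0, 0, 0, -64, 8, -57, 50], [0, 0, 0, -64, 8, -57, 20], [0, 0, 0, -64, 8, -57, 20], [0, 0, 0, -64, 8, -57, 20], [0, 0, 0, -64, 8, -57, 20], [0, 0, 0, -64, 8, -57, 20], [0, 0, 0, -64, 8, -57, 20], [0, 0, 0, -64, 8, -57, 20]],
  ],
  squeeze=25,
)

```text
clock: 12.25
tcp_pos: [0.5202, -0.2693, 0.0428]
orientation: [0.001, 0.998, -0.061, 0.001]
wrist_force: [-0.9, -2.6, 6.1]
finger_gap: 0.0243
grip_force: 25.0
```

>>> carry_out(
  plan=[
    [[0, 0, 0, 2, 0, 6, 20], [0, 0, 0, 4, 0, 13, 20], [0, 0, 0, 7, -1, 19, 20], [0, 0, 0, 11, -1, 25, 20], [0, 0, 0, 18, -2, 34, 20], [0, 0, 0, 26, -3, 42, 20], [0, 0, 0, 35, -4, 49, 20], [0, 0, 0, 45, -5, 55, 20], [0, 0, 0, 45, -5, 55, 20]],
  ],
)

```text
clock: 13.15
tcp_pos: [0.5645, -0.2746, 0.0972]
orientation: [0.001, 0.998, -0.061, -0.0]
wrist_force: [-3.5, -6.1, 0.3]
finger_gap: 0.0242
grip_force: 25.7
```

Run:
```python
from h import *
p,y,s=tool(); print(p,y,s["ft_torque"],s["wrist_force"])
C,im=snap("side","s4.png"); cv2.imwrite("pics/s4c.png",cv2.resize(im[60:180,260:380,::-1],None,fx=5,fy=5))
```

```text
[ 564.5 -274.6   97.2] -6.98 [-1.14527265  0.72216593  0.08352288] [-3.5482639  -6.06324601  0.31287978]
```

View pics/s4c.png

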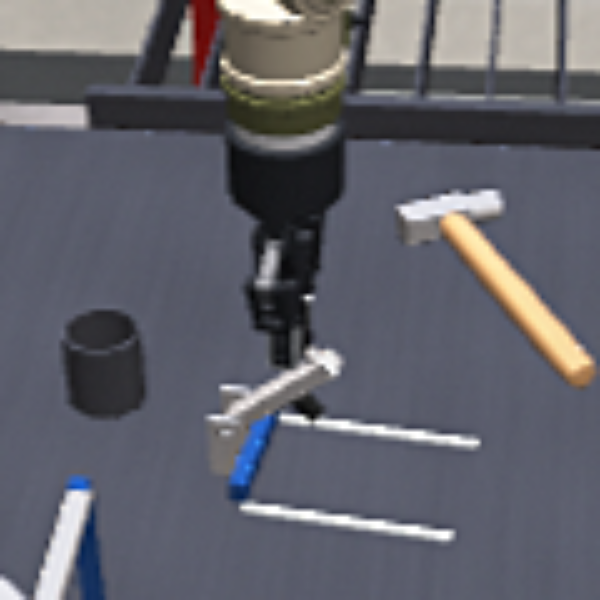

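>>> carry_out(
  plan=[
    [[0, 0, 0, 4, 0, 2, 20], [0, 0, 0, 8, -1, 4, 20], [0, 0, 0, 8, -1, 4, 20]],
  ],
)

```text
clock: 13.5
tcp_pos: [0.5715, -0.2755, 0.1005]
orientation: [0.001, 0.998, -0.061, -0.001]
wrist_force: [-2.2, -6.4, 1.0]
finger_gap: 0.0241
grip_force: 25.7
```

>>> carry_out(
  plan=[
    [[0, 0, 0, 4, 0, 1.5, 20], [0, 0, 0, 8, -1, 3, 20], [0, 0, 0, 8, -1, 3, 20]],
  ],
)

```text
clock: 13.8
tcp_pos: [0.5795, -0.2764, 0.1034]
orientation: [0.001, 0.998, -0.061, -0.001]
wrist_force: [-2.4, -5.5, 0.4]
finger_gap: 0.0242
grip_force: 25.7
```

>>> carry_out(
  plan=[
    [[0, 0, 0, 4.5, 0, 1, 20], [0, 0, 0, 9, -1, 2, 20], [0, 0, 0, 9, -1, 2, 20]],
  ],
)

```text
clock: 14.1
tcp_pos: [0.5887, -0.2776, 0.1056]
orientation: [0.001, 0.998, -0.061, -0.001]
wrist_force: [-2.9, -5.6, 1.8]
finger_gap: 0.0242
grip_force: 25.9
```

>>> carry_out(
  plan=[
    [[0, 0, 0, 4.5, 0, 0.5, 20], [0, 0, 0, 9, -1, 1, 20], [0, 0, 0, 9, -1, 1, 20]],
  ],
)

```text
clock: 14.4
tcp_pos: [0.5979, -0.2787, 0.1069]
orientation: [0.001, 0.998, -0.061, -0.0]
wrist_force: [-2.0, -6.7, 2.2]
finger_gap: 0.0239
grip_force: 26.2
```

>>> carry_out(
  plan=[
    [[0, 0, 0, 4.5, -0.5, 0.3, 20], [0, 0, 0, 9, -1, 0.3, 20], [0, 0, 0, 9, -1, 0.3, 20]],
  ],
)

```text
clock: 14.7
tcp_pos: [0.6071, -0.2798, 0.1074]
orientation: [0.001, 0.998, -0.061, 0.0]
wrist_force: [-2.6, -6.0, 2.1]
finger_gap: 0.0243
grip_force: 26.2
```

>>> carry_out(
  plan=[
    [[0, 0, 0, 4.5, -0.5, -0.2, 20], [0, 0, 0, 9, -1, -0.6, 20], [0, 0, 0, 9, -1, -0.6, 20]],
  ],
)

```text
clock: 15.0
tcp_pos: [0.6164, -0.281, 0.107]
orientation: [0.002, 0.998, -0.061, 0.0]
wrist_force: [-0.8, -5.5, 2.8]
finger_gap: 0.0244
grip_force: 25.6
```

>>> carry_out(
  plan=[
    [[0, 0, 0, 4.5, -0.5, -0.6, 20], [0, 0, 0, 9, -1, -1.5, 20], [0, 0, 0, 9, -1, -1.5, 20]],
  ],
)

```text
clock: 15.3
tcp_pos: [0.6258, -0.2821, 0.1057]
orientation: [0.002, 0.998, -0.061, 0.001]
wrist_force: [-0.7, -7.0, 3.3]
finger_gap: 0.0241
grip_force: 24.5
```

>>> carry_out(
  plan=[
    [[0, 0, 0, 4.5, -0.5, -1, 20], [0, 0, 0, 8.7, -1, -2.4, 20], [0, 0, 0, 8.7, -1, -2.4, 20]],
  ],
)

```text
clock: 15.6
tcp_pos: [0.6348, -0.2833, 0.1036]
orientation: [0.002, 0.998, -0.061, 0.001]
wrist_force: [-0.5, -6.1, 4.3]
finger_gap: 0.024
grip_force: 24.4
```

>>> carry_out(
  plan=[
    [[0, 0, 0, 4.2, -0.5, -1.4, 20], [0, 0, 0, 8.4, -1, -3.2, 20], [0, 0, 0, 12.4, -1.5, -5, 20], [0, 0, 0, 15.4, -2, -6.6, 20], [0, 0, 0, 15.4, -2, -6.6, 20]],
  ],
)

```text
clock: 16.1
tcp_pos: [0.651, -0.2852, 0.0974]
orientation: [0.002, 0.998, -0.061, 0.002]
wrist_force: [1.4, -6.0, 4.9]
finger_gap: 0.0238
grip_force: 24.2
```

>>> carry_out(
  plan=[
    [[0, 0, 0, 3, -0.5, -1.7, 20], [0, 0, 0, 6, -1, -3.5, 20], [0, 0, 0, 6, -1, -3.5, 20], [0, 0, 0, 6, -1, -3.5, 70], [0, 0, 0, 6, -1, -3.5, 70], [0, 0, 0, 6, -1, -3.5, 70], [0, 0, 0, 6, -1, -3.5, 70], [0, 0, 0, 6, -1, 30, 70], [0, 0, 0, 6, -1, 70, 70], [0, 0, 0, 6, -1, 110, 70], [0, 0, 0, 6, -1, 130, 70]],
  ],
)

```text
clock: 17.2
tcp_pos: [0.6561, -0.2843, 0.2298]
orientation: [0.001, 0.998, -0.06, 0.002]
wrist_force: [0.9, 0.2, 0.6]
finger_gap: 0.0701
grip_force: 0.0
```

>>> carry_out(
  plan=[
    [[0, 0, 0.38, -230, 240, 20, 75], [0, 0, 0.38, -230, 240, 20, 75], [0, 0, 0.38, -230, 240, 20, 75], [0, 0, 0.38, -230, 240, 20, 75], [0, 0, 0.38, -230, 240, 20, 75], [0, 0, 0.38, -230, 240, 20, 75], [0, 0, 0.38, -230, 240, 20, 75], [0, 0, 0.38, -230, 240, 20, 75], [0, 0, 0.38, -230, 240, 20, 75], [0, 0, 0.38, -230, 240, 20, 75]],
  ],
)

```text
clock: 18.2
tcp_pos: [0.4261, -0.0446, 0.2456]
orientation: [0.0, 0.992, 0.129, 0.0]
wrist_force: [-0.3, -0.1, -0.4]
finger_gap: 0.0751
grip_force: 0.0
```

Run:
```python
from h import *
import pickle
print(tool()[:2]); C,w=snap("wrist","w5.png"); pickle.dump(C,open("w5.pkl","wb"))
S,im=snap("side","s5.png"); T,t=snap("top","t5.png")
cv2.imwrite("pics/c5.png",np.hstack([cv2.resize(im[90:240,240:400,::-1],(400,375)),cv2.resize(w[:,:,::-1],(400,250)).repeat(1,0) if 0 else cv2.copyMakeBorder(cv2.resize(w[:,:,::-1],(400,250)),0,125,0,0,0)]))
```

```text
(array([426.1, -44.6, 245.6]), np.float64(14.81))
```

View pics/c5.png

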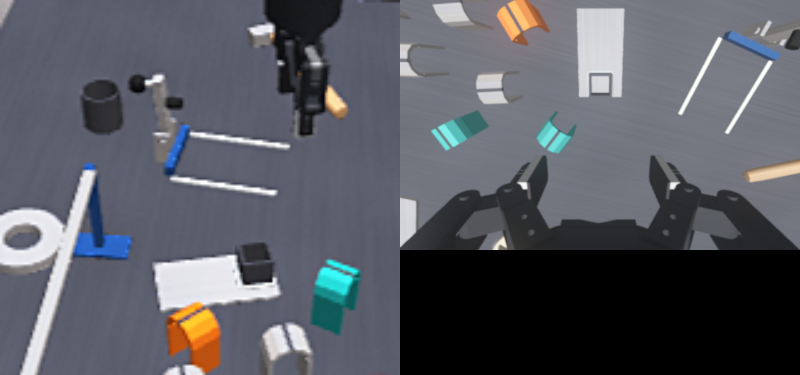

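Run:
```python
from h import *
import pickle
C=pickle.load(open("w5.pkl","rb")); im=cv2.imread("pics/w5.png"); T=cal("top"); t=cv2.imread("pics/t5.png")
def big(im,u,v,z,C):
    hsv=cv2.cvtColor(im,cv2.COLOR_BGR2HSV); m=((hsv[...,1]<45)&(hsv[...,2]>125)).astype(np.uint8); m=cv2.morphologyEx(m,cv2.MORPH_CLOSE,np.ones((3,3)))
    n,l,s,c=cv2.connectedComponentsWithStats(m); i=l[v,u]; return s[i],rectpose(C,np.argwhere(l==i)[:,::-1],z)
print(big(im,320,60,.006,C)); print(big(t,330,200,.006,T))
g=cv2.cvtColor(im,cv2.COLOR_BGR2GRAY)[110:160,290:350]; m=(g<110).astype(np.uint8); ys,xs=np.nonzero(m)
n,l,s,c=cv2.connectedComponentsWithStats(m); i=1+s[1:,4].argmax(); print(s[i]); print(rectpose(C,np.argwhere(l==i)[:,::-1]+[290,110],.046))
```

```text
(array([     0,      0,    640,    397, 185209], dtype=int32), (array([338.3, -71.7], dtype=float32), -75.3, [529.1, 967.3]))
(array([  209,   189,   170,   211, 15057], dtype=int32), (array([200.3, 124.4], dtype=float32), -5.3, [560.3, 819.6]))
[ 15  38  31   5 123]
(array([446.8, -41.6], dtype=float32), -74.3, [4.2, 31.8])
```

Run:
```python
from h import *
import pickle
C=pickle.load(open("w5.pkl","rb")); im=cv2.imread("pics/w5.png")
hsv=cv2.cvtColor(im,cv2.COLOR_BGR2HSV); m=((hsv[...,1]<40)&(hsv[...,2]>160)).astype(np.uint8)
n,l,s,c=cv2.connectedComponentsWithStats(m); i=l[60,320]; print(s[i],rectpose(C,np.argwhere(l==i)[:,::-1],.006))
print(cast(C,[[320,134]],.046)); print(hsv[108:160:2,320,2]); print(hsv[134,294:348:2,2])
```

```text
[ 282   13   78  143 9036] (array([508.6, -25.7], dtype=float32), 14.8, [81.9, 150.7])
[[ 0.46320218 -0.03715853  0.046     ]]
[223 223 223 236 190 125 143 203 222 221 221 221 221 220 220 220 220 219
 219 217 152  85 106 133 134 135]
[220 220 221 225 176 132 168 217 220 220 219 220 222 220 219 220 221 219
 221 220 171 122 145 191 217 221 221]
```

>>> carry_out(
  plan=[
    [[0, 0, 0, 35, 7, -50, 75], [0, 0, 0, 35, 7, -100, 75], [0, 0, 0, 35, 7, -150, 75], [0, 0, 0, 35, 7, -200, 70], [0, 0, 0, 35, 7, -220, 65], [0, 0, 0, 35, 7, -231, 65], [0, 0, 0, 35, 7, -231, 65], [0, 0, 0, 35, 7, -231, 50], [0, 0, 0, 35, 7, -231, 40], [0, 0, 0, 35, 7, -231, 32], [0, 0, 0, 35, 7, -231, 32], [0, 0, 0, 35, 7, -231, 32], [0, 0, 0, 35, 7, -231, 32], [0, 0, 0, 35, 7, -231, 32]],
  ],
  squeeze=40,
)

```text
clock: 19.75
tcp_pos: [0.4623, -0.0381, 0.0165]
orientation: [0.001, 0.992, 0.129, 0.002]
wrist_force: [-0.6, -2.9, 8.3]
finger_gap: 0.0395
grip_force: 41.9
```

>>> carry_out(
  plan=[
    [[0, 0, 0, 0, 0, 1, 32], [0, 0, -0.04, -2, -15, 1, 32], [0, 0, -0.09, -5, -35, 1, 32], [0, 0, -0.14, -8, -55, 1, 32], [0, 0, -0.19, -10, -75, 1, 32], [0, 0, -0.24, -13, -95, 1, 32], [0, 0, -0.29, -15, -115, 1, 32], [0, 0, -0.34, -18, -135, 1, 32], [0, 0, -0.379, -20, -155, 1, 32], [0, 0, -0.379, -22, -175, 1, 32], [0, 0, -0.379, -24, -195, 1, 32], [0, 0, -0.379, -25, -210, 1, 32], [0, 0, -0.379, -25, -222, 1, 32], [0, 0, -0.379, -25, -222, 1, 32], [0, 0, -0.379, -25, -222, 1, 32]],
  ],
)

```text
clock: 21.25
tcp_pos: [0.4361, -0.2607, 0.0166]
orientation: [0.002, 0.998, -0.061, 0.001]
wrist_force: [-0.4, -5.5, 4.7]
finger_gap: 0.0394
grip_force: 42.0
```

```bash
cat >> h.py <<'E'
def plate_check(f):
    T,t=snap("top",f); hsv=cv2.cvtColor(t,cv2.COLOR_RGB2HSV); m=((hsv[...,1]<40)&(hsv[...,2]>125)).astype(np.uint8)
    n,l,s,c=cv2.connectedComponentsWithStats(m)
    for i in range(1,n):
        if s[i,4]>60 and 360<c[i][0]<440 and 180<c[i][1]<260: print(s[i],rectpose(T,np.argwhere(l==i)[:,::-1],.006))
E
python3 - <<'E'
from h import *
p,y,s=tool(); print(p,y,s["wrist_force"]); plate_check("t6.png"); C,w=snap("wrist","w6.png")
import pickle; pickle.dump(C,open("w6.pkl","wb"))
E
```

```text
[ 436.1 -260.7   16.6] -6.94 [-0.43039325 -5.50814194  4.68222093]
[405 175   8  14  63] (array([ 631.7, -299.8], dtype=float32), -9.4, [25.7, 50.3])
```

View pics/w6.png

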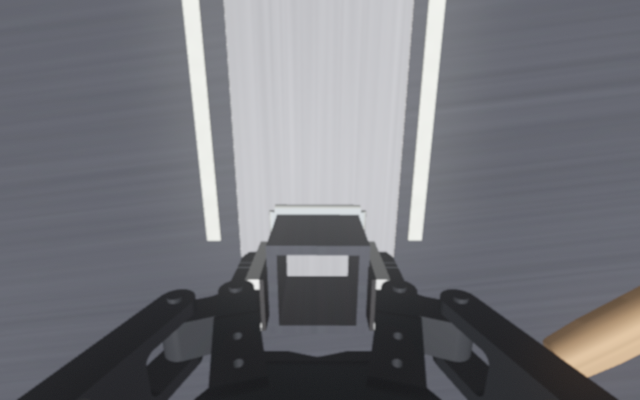

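Run:
```python
from h import *
import pickle
C=pickle.load(open("w6.pkl","rb")); im=cv2.imread("pics/w6.png"); g=cv2.cvtColor(im,cv2.COLOR_BGR2GRAY).astype(int)
a=np.radians(-6.9); yv=np.array([-np.sin(a),np.cos(a),0]); xv=np.array([np.cos(a),np.sin(a),0])
for v in (20,80,140,200):
    e=np.flatnonzero(abs(np.diff((g[v]>120).astype(int))))+.5
    z=[0,0,.006,.006,0,0]; print(v,e)
    if len(e)==6:
        P=[cast(C,[[u,v]],zz)[0] for u,zz in zip(e,z)]; print([round(p@yv*1000,1) for p in P], [round(p@xv*1000,1) for p in P[1:5]])
```

```text
20 [181.5 202.5 204.5 445.5]
80 [187.5 207.5 223.5 439.5]
140 [194.5 433.5]
200 [200.5 218.5 224.5 225.5 227.5 399.5 408.5 426.5]
```

Run:
```python
from h import *
import pickle
C=pickle.load(open("w6.pkl","rb")); im=cv2.imread("pics/w6.png"); g=cv2.GaussianBlur(cv2.cvtColor(im,cv2.COLOR_BGR2GRAY),(3,3),0).astype(int)
a=np.radians(-6.9); yv=np.array([-np.sin(a),np.cos(a),0]); xv=np.array([np.cos(a),np.sin(a),0])
for v in (15,60,110,160,190):
    e=np.flatnonzero(abs(np.diff((g[v]>160).astype(int))))+.5
    z=[0,0,.006,.006,0,0]
    if len(e)==6:
        P=[cast(C,[[u,v]],zz)[0] for u,zz in zip(e,z)]; q=[round(p@yv*1000,1) for p in P]; print(v,q,'lines mid',(q[1]+q[4])/2,'plate mid',(q[2]+q[3])/2)
    else: print(v,e)
```

```text
15 [np.float64(-146.8), np.float64(-154.8), np.float64(-166.5), np.float64(-247.0), np.float64(-254.8), np.float64(-262.8)] lines mid -204.8 plate mid -206.75
60 [np.float64(-146.9), np.float64(-154.7), np.float64(-166.3), np.float64(-246.8), np.float64(-254.8), np.float64(-262.6)] lines mid -204.75 plate mid -206.55
110 [np.float64(-146.8), np.float64(-154.9), np.float64(-166.5), np.float64(-246.6), np.float64(-254.9), np.float64(-262.6)] lines mid -204.9 plate mid -206.55
160 [np.float64(-146.6), np.float64(-154.6), np.float64(-166.1), np.float64(-246.5), np.float64(-254.6), np.float64(-262.6)] lines mid -204.6 plate mid -206.3
190 [np.float64(-146.5), np.float64(-154.7), np.float64(-166.0), np.float64(-246.6), np.float64(-254.9), np.float64(-262.6)] lines mid -204.8 plate mid -206.3
```

>>> carry_out(
  plan=[
    [[0, 0, 0, 5, 1.2, 0.5, 32], [0, 0, 0, 10, 0.6, 0.5, 32], [0, 0, 0, 15, 0, 0.5, 32], [0, 0, 0, 20, -0.6, 0.5, 32], [0, 0, 0, 22, -0.8, 0.5, 32], [0, 0, 0, 22, -0.8, 0.5, 32]],
  ],
)

```text
clock: 21.95
tcp_pos: [0.4557, -0.2589, 0.0165]
orientation: [0.0, 0.998, -0.06, -0.002]
wrist_force: [-6.5, 0.9, 9.5]
finger_gap: 0.0394
grip_force: 42.9
```

>>> carry_out(
  plan=[
    [[0, 0, 0, 2, -0.2, 0, 32], [0, 0, 0, 4, -0.5, 0, 32], [0, 0, 0, 4, -0.5, 0, 32]],
  ],
)

```text
clock: 22.25
tcp_pos: [0.4595, -0.2592, 0.0165]
orientation: [-0.0, 0.998, -0.06, -0.002]
wrist_force: [-6.4, 1.5, 11.1]
finger_gap: 0.0391
grip_force: 42.9
```

>>> carry_out(
  plan=[
    [[0, 0, 0, 2, -0.2, 0, 32], [0, 0, 0, 4, -0.5, 0, 32], [0, 0, 0, 4, -0.5, 0, 32]],
  ],
)

```text
clock: 22.55
tcp_pos: [0.4633, -0.2596, 0.0165]
orientation: [-0.0, 0.998, -0.06, -0.002]
wrist_force: [-7.8, 0.3, 10.2]
finger_gap: 0.0392
grip_force: 43.0
```

>>> carry_out(
  plan=[
    [[0, 0, 0, 1, -1.5, 0.5, 32], [0, 0, 0, 2, -2.8, 0.5, 32], [0, 0, 0, 3, -3, 0.5, 32], [0, 0, 0, 3, -3, 0.5, 32]],
  ],
)

```text
clock: 22.95
tcp_pos: [0.4633, -0.2599, 0.0165]
orientation: [-0.002, 0.998, -0.06, -0.005]
wrist_force: [-14.5, 6.1, 18.7]
finger_gap: 0.0396
grip_force: 43.7
```

```bash
cat > pl.py <<'E'
from h import *
import sys
p,y,s=tool(); print(p,y,s["wrist_force"]); C,w=snap("wrist",sys.argv[1]); g=cv2.GaussianBlur(cv2.cvtColor(w,cv2.COLOR_RGB2GRAY),(3,3),0).astype(int)
a=np.radians(-6.9); yv=np.array([-np.sin(a),np.cos(a),0])
for v in (15,60,110,160,190):
    e=np.flatnonzero(abs(np.diff((g[v]>160).astype(int))))+.5
    if len(e)==6:
        P=[cast(C,[[u,v]],zz)[0] for u,zz in zip(e,[0,0,.006,.006,0,0])]; q=np.array([p@yv*1000 for p in P]); print(v,'lines mid',(q[1]+q[4]).round(1)/2,'plate mid',(q[2]+q[3]).round(1)/2)
    else: print(v,e)
E
python3 pl.py w7.png
```

```text
[ 463.3 -259.9   16.5] -6.83 [-14.5338707    6.07193731  18.68431412]
15 lines mid -204.8 plate mid -202.65
60 lines mid -204.95 plate mid -202.45
110 lines mid -204.6 plate mid -202.5
160 lines mid -204.8 plate mid -202.35
190 lines mid -204.6 plate mid -202.35
```

>>> carry_out(
  plan=[
    [[0, 0, 0, -4, 0, 1, 32], [0, 0, 0, -8, 0, 1, 32], [0, 0, 0, -10, -2, 1, 32], [0, 0, 0, -10, -2, 1, 32]],
  ],
)

```text
clock: 23.4
tcp_pos: [0.4575, -0.2656, 0.0168]
orientation: [-0.0, 0.998, -0.06, -0.001]
wrist_force: [0.1, 1.0, -6.3]
finger_gap: 0.0395
grip_force: 40.9
```

```bash
python3 pl.py w8.png
```

```text
[ 457.5 -265.6   16.8] -6.9 [ 0.07729054  1.00411251 -6.33268506]
15 lines mid -204.75 plate mid -209.15
60 lines mid -204.65 plate mid -209.0
110 lines mid -204.7 plate mid -208.75
160 lines mid -204.8 plate mid -208.8
190 lines mid -204.7 plate mid -208.55
```

>>> carry_out(
  plan=[
    [[0, 0, 0.005, 0, 2, -0.6, 32], [0, 0, 0.005, 1, 4, -0.6, 32], [0, 0, 0.005, 2, 4, -0.6, 32], [0, 0, 0.005, 2, 4, -0.6, 32]],
  ],
)

```text
clock: 23.85
tcp_pos: [0.4604, -0.2618, 0.0168]
orientation: [-0.0, 0.998, -0.057, -0.0]
wrist_force: [0.7, 0.2, -6.1]
finger_gap: 0.0398
grip_force: 41.0
```

```bash
python3 pl.py w9.png
```

```text
[ 460.4 -261.8   16.8] -6.58 [ 0.65806827  0.21169565 -6.05463808]
15 lines mid -204.95 plate mid -204.25
60 lines mid -204.85 plate mid -204.15
110 lines mid -204.8 plate mid -204.3
160 lines mid -204.95 plate mid -204.45
190 lines mid -204.8 plate mid -204.3
```

>>> carry_out(
  plan=[
    [[0, 0, 0, 0, 0, -1, 32], [0, 0, 0, 0, -0.5, -1.5, 32], [0, 0, 0, 2, -0.8, -1.5, 32], [0, 0, 0, 4, -1, -1.5, 32], [0, 0, 0, 6, -1.3, -1.5, 32], [0, 0, 0, 6, -1.3, -1.5, 32]],
  ],
)

```text
clock: 24.5
tcp_pos: [0.4629, -0.2626, 0.0164]
orientation: [0.0, 0.998, -0.058, -0.003]
wrist_force: [-13.3, 1.9, 13.5]
finger_gap: 0.0392
grip_force: 43.3
```

```bash
python3 pl.py w10.png
```

```text
[ 462.9 -262.6   16.4] -6.65 [-13.25775568   1.9145294   13.53840279]
15 lines mid -204.8 plate mid -204.8
60 lines mid -204.65 plate mid -204.85
110 lines mid -205.0 plate mid -204.95
160 lines mid -204.85 plate mid -205.1
190 lines mid -204.9 plate mid -204.9
```

>>> carry_out(
  plan=[
    [[0, 0, 0, -4, 0.4, 1, 32], [0, 0, 0, -4, 0.4, 1, 75], [0, 0, 0, -4, 0.4, 1, 75], [0, 0, 0, -4, 0.4, 1, 75], [0, 0, 0, -4, 0.4, 1, 75], [0, 0, 0, -4, 0, 40, 75], [0, 0, 0, -4, 0, 80, 75], [0, 0, 0, -4, 0, 130, 75], [0, 0, 0, 20, -2, 170, 75], [0, 0, 0, 70, -8, 185, 55], [0, 0, 0, 110, -13, 185, 55], [0, 0, 0, 110, -13, 185, 55]],
  ],
)

```text
clock: 25.75
tcp_pos: [0.5811, -0.2771, 0.1994]
orientation: [0.0, 0.998, -0.056, 0.001]
wrist_force: [-0.9, 0.1, 0.1]
finger_gap: 0.0549
grip_force: 0.0
```

Run:
```python
from h import *
import pickle
S=cal("side"); a=np.radians(-6.8); X=np.array([np.cos(a),np.sin(a),0]); O=np.array([.5126,-.2686,0])
for t in (1.7,1.8,1.9,2.0):
    k=O+X*(.095+(-85*np.cos(t)+30*np.sin(t))/1e3)+[0,0,.035+(85*np.sin(t)+30*np.cos(t))/1e3]; print(t,k.round(4),proj(S,k))
p,y,s=tool(); print(p,y)
C,w=snap("wrist","w11.png")
for t in (1.8,2.0):
    k=O+X*(.095+(-85*np.cos(t)+30*np.sin(t))/1e3)+[0,0,.035+(85*np.sin(t)+30*np.cos(t))/1e3]; print(t,proj(C,k))
```

```text
1.7 [ 0.6473 -0.2847  0.1154] [[293.96191503 122.97107807]]
1.8 [ 0.6551 -0.2856  0.111 ] [[291.89161297 123.78429439]]
1.9 [ 0.6624 -0.2865  0.1057] [[289.98428264 124.79032107]]
2.0 [ 0.6691 -0.2873  0.0998] [[288.25889392 125.97588721]]
[ 581.1 -277.1  199.4] -6.47
1.8 [[317.36557553  95.75603315]]
2.0 [[317.47519415  75.03855076]]
```

View pics/w11.png

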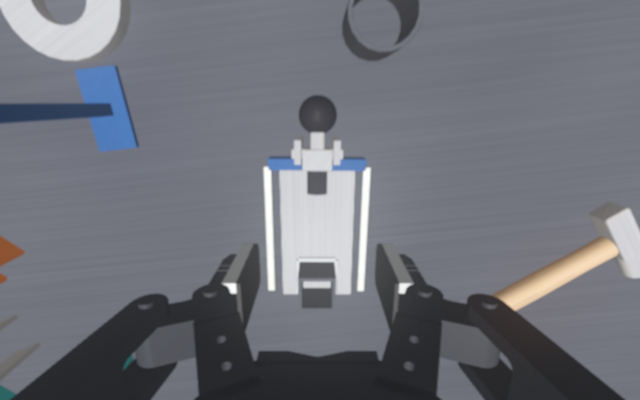

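>>> carry_out(
  plan=[
    [[0, 0, 0, 30, -4, 0, 55], [0, 0, 0, 60, -7, 0, 55], [0, 0, 0, 60, -7, 0, 55], [0, 0, 0, 60, -7, -40, 55], [0, 0, 0, 60, -7, -70, 55], [0, 0, 0, 60, -7, -98, 55], [0, 0, 0, 60, -7, -98, 55], [0, 0, 0, 60, -7, -98, 20], [0, 0, 0, 60, -7, -98, 20], [0, 0, 0, 60, -7, -98, 20], [0, 0, 0, 60, -7, -98, 20], [0, 0, 0, 60, -7, -98, 20], [0, 0, 0, 60, -7, -98, 20], [0, 0, 0, 60, -7, -98, 20]],
  ],
  squeeze=25,
)

```text
clock: 27.2
tcp_pos: [0.638, -0.2838, 0.1044]
orientation: [0.001, 0.998, -0.057, 0.002]
wrist_force: [2.5, 0.7, 6.3]
finger_gap: 0.0242
grip_force: 24.8
```

>>> carry_out(
  plan=[
    [[0, 0, 0, -5, 0.6, 1.6, 20], [0, 0, 0, -10, 1.2, 3.2, 20], [0, 0, 0, -14.5, 1.7, 4.6, 20], [0, 0, 0, -19, 2.2, 5.3, 20], [0, 0, 0, -23, 2.7, 6, 20], [0, 0, 0, -27.5, 3.3, 6.5, 20], [0, 0, 0, -32, 3.8, 6.7, 20], [0, 0, 0, -36.5, 4.3, 6.6, 20], [0, 0, 0, -41, 4.9, 6.3, 20], [0, 0, 0, -45.5, 5.4, 5.9, 20], [0, 0, 0, -50, 5.9, 5.3, 20], [0, 0, 0, -54.5, 6.5, 4.3, 20], [0, 0, 0, -59, 7, 3.1, 20], [0, 0, 0, -63, 7.5, 1.8, 20], [0, 0, 0, -67, 8, 0.3, 20], [0, 0, 0, -67, 8, 0.3, 20]],
  ],
)

```text
clock: 28.8
tcp_pos: [0.5682, -0.2751, 0.1024]
orientation: [-0.0, 0.998, -0.058, -0.001]
wrist_force: [-2.0, -0.7, 0.4]
finger_gap: 0.0201
grip_force: 0.8
```

>>> carry_out(
  plan=[
    [[0, 0, 0, -4, 0.5, -1.9, 20], [0, 0, 0, -8, 0.9, -3.9, 20], [0, 0, 0, -12, 1.4, -6.1, 20], [0, 0, 0, -16, 1.9, -8.4, 20], [0, 0, 0, -19.5, 2.3, -11, 20], [0, 0, 0, -23, 2.7, -13.8, 20], [0, 0, 0, -26.5, 3.1, -16.7, 20], [0, 0, 0, -29.7, 3.5, -19.7, 20], [0, 0, 0, -32.6, 3.9, -23, 20], [0, 0, 0, -35.5, 4.2, -26.4, 20], [0, 0, 0, -38.3, 4.5, -30, 20], [0, 0, 0, -41, 4.9, -33.6, 20], [0, 0, 0, -43.3, 5.2, -37.5, 20], [0, 0, 0, -45.5, 5.4, -41.4, 20], [0, 0, 0, -47.7, 5.7, -45.4, 20], [0, 0, 0, -49.5, 5.9, -49.5, 20], [0, 0, 0, -51, 6, -53, 20], [0, 0, 0, -51, 6, -53, 20]],
  ],
)

```text
clock: 30.6
tcp_pos: [0.5128, -0.2683, 0.048]
orientation: [-0.0, 0.998, -0.058, -0.005]
wrist_force: [-13.7, -0.2, 5.6]
finger_gap: 0.02
grip_force: 14.9
```

>>> carry_out(
  plan=[
    [[0, 0, 0, 0, 0, 0, 60], [0, 0, 0, 0, 0, 0, 60], [0, 0, 0, 0, 0, 0, 60], [0, 0, 0, 0, 0, 40, 60], [0, 0, 0, 0, 0, 80, 60], [0, 0, 0, 0, 0, 120, 60], [0, 0, 0, 0, 0, 160, 60], [0, 0, 0, -40, 0, 190, 60], [0, 0, 0, -40, 0, 190, 60]],
  ],
)

```text
clock: 31.5
tcp_pos: [0.478, -0.2703, 0.2451]
orientation: [0.002, 0.998, -0.058, 0.003]
wrist_force: [0.6, 0.2, 0.1]
finger_gap: 0.0599
grip_force: 0.0
```

Run:
```python
from h import *
S,im=snap("side","s12.png"); C,w=snap("wrist","w12.png"); print(tool()[:2])
a=cv2.resize(im[90:230,240:400,::-1],(400,350)); b=w[0:280,160:480,::-1]; b=cv2.resize(b,(400,350))
cv2.imwrite("pics/c12.png",np.hstack([a,b]))
```

```text
(array([ 478.8, -269.7,  240.8]), np.float64(-6.63))
```

View pics/c12.png

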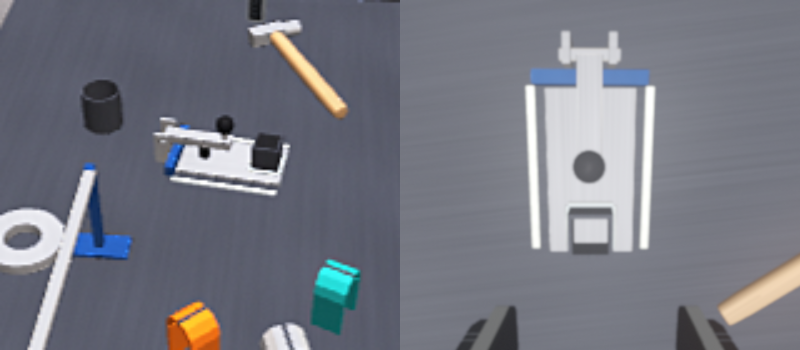

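>>> carry_out(
  plan=[
    [[0, 0, -1.147, -64, 394, -50, 75], [0, 0, -1.147, -64, 394, -50, 75], [0, 0, -1.147, -64, 394, -50, 75], [0, 0, -1.147, -64, 394, -50, 75], [0, 0, -1.147, -64, 394, -50, 75], [0, 0, -1.147, -64, 394, -50, 75], [0, 0, -1.147, -64, 394, -50, 75], [0, 0, -1.147, -64, 394, -50, 75], [0, 0, -1.147, -64, 394, -50, 75], [0, 0, -1.147, -64, 394, -50, 75], [0, 0, -1.147, -64, 394, -50, 75]],
  ],
)

```text
clock: 32.7
tcp_pos: [0.1524, -0.1121, 0.1962]
orientation: [-0.033, 0.822, -0.568, 0.019]
wrist_force: [-0.8, -1.0, 0.9]
finger_gap: 0.075
grip_force: 0.0
```

Run:
```python
from h import *
C,w=snap("wrist","w13.png"); print(tool()[:2])
for n,p in dict(E=(.415,.124),B=(.5196,.1934),C=(.4234,.2626),A=(.5142,.317),D=(.4095,.3666)).items(): print(n,proj(C,[[*p,.08],[*p,0]]).round())
```

```text
(array([ 149.4, -108.7,  195.6]), np.float64(-69.46))
E [[  3. 304.]
 [ 67. 265.]]
B [[-95. 321.]
 [-17. 281.]]
C [[-12. 396.]
 [ 49. 345.]]
A [[-88. 403.]
 [-17. 352.]]
D [[ -5. 459.]
 [ 50. 401.]]
```

View pics/w13.png

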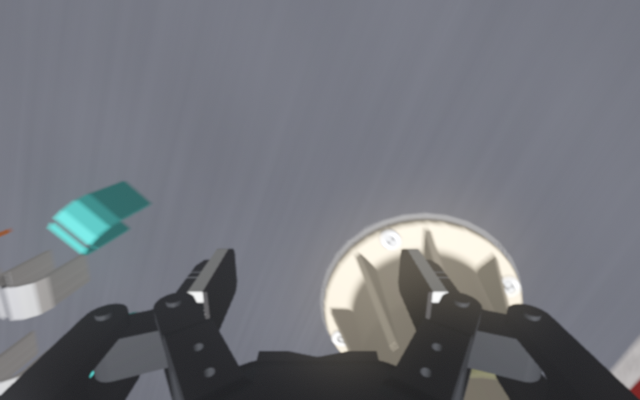

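Run:
```python
from h import *
p,y,s=tool(); print(p,y,s["joint_pos"].round(3),s["qvel"].round(2),s["wrist_force"],s["orientation"])
```

```text
[ 149.4 -108.7  195.6] -69.46 [-1.213 -0.507 -0.766  1.322  0.073  3.141] [ 0.06  0.09  0.03 -0.06  0.09  0.  ] [-0.81761751  3.72345981 -1.06918484] [-0.03261254  0.82121137 -0.56943913  0.01695231]
```

>>> carry_out(
  plan=[
    [[0, 0, 0.1, 40, 0, 20, 75], [0, 0, 0.25, 80, 10, 20, 75], [0, 0, 0.4, 120, 20, 20, 75], [0, 0, 0.55, 160, 30, 20, 75], [0, 0, 0.7, 200, 40, 20, 75], [0, 0, 0.85, 230, 50, 20, 75], [0, 0, 1.0, 250, 60, 20, 75], [0, 0, 1.1, 250, 60, 20, 75], [0, 0, 1.2, 250, 60, 20, 75], [0, 0, 1.3, 250, 60, 20, 75], [0, 0, 1.3, 250, 60, 20, 75], [0, 0, 1.3, 250, 60, 20, 75], [0, 0, 1.3, 250, 60, 20, 75]],
  ],
)

```text
clock: 34.05
tcp_pos: [0.4035, -0.0525, 0.2168]
orientation: [-0.039, 0.998, 0.047, -0.004]
wrist_force: [-0.4, 0.4, 0.0]
finger_gap: 0.0751
grip_force: 0.0
```

```bash
cat >> h.py <<'E'
def rel(x,y,z,yaw):
    "shift mm and rotation vector from the present pose to a tool-down pose"
    p,_,s=tool(); q=np.asarray(s["orientation"])[[1,2,3,0]]
    t=R.from_euler("z",yaw,degrees=True)*R.from_quat([1,0,0,0])
    print("at",p,"turn",(t*R.from_quat(q).inv()).as_rotvec().round(3),"shift",(np.array([x,y,z])-p).round(1),"joints",s["joint_pos"].round(2))
E
python3 -c "
from h import *
rel(415,124,180,107.7)"
```

```text
at [403.5 -52.5 216.8] turn [-0.044 -0.078  1.785] shift [ 11.5 176.5 -36.8] joints [-0.38  0.02 -0.35  1.24  0.07  2.67]
```

>>> carry_out(
  plan=[
    [[-0.044, -0.078, 1.785, 11.5, 176.5, -20, 75], [-0.044, -0.078, 1.785, 11.5, 176.5, -20, 75], [-0.044, -0.078, 1.785, 11.5, 176.5, -20, 75], [-0.044, -0.078, 1.785, 11.5, 176.5, -20, 75], [-0.044, -0.078, 1.785, 11.5, 176.5, -20, 75], [-0.044, -0.078, 1.785, 11.5, 176.5, -20, 75], [-0.044, -0.078, 1.785, 11.5, 176.5, -20, 75], [-0.044, -0.078, 1.785, 11.5, 176.5, -20, 75], [-0.044, -0.078, 1.785, 11.5, 176.5, -20, 75], [-0.044, -0.078, 1.785, 11.5, 176.5, -20, 75], [-0.044, -0.078, 1.785, 11.5, 176.5, -20, 75], [-0.044, -0.078, 1.785, 11.5, 176.5, -20, 75], [-0.044, -0.078, 1.785, 11.5, 176.5, -20, 75], [-0.044, -0.078, 1.785, 11.5, 176.5, -20, 75]],
  ],
)

```text
clock: 35.45
tcp_pos: [0.415, 0.1238, 0.1974]
orientation: [-0.0, 0.591, 0.807, 0.001]
wrist_force: [0.0, 0.6, 1.4]
finger_gap: 0.0747
grip_force: 0.0
```

Run:
```python
from h import *
rel(415,124,22,107.7)
C,w=snap("wrist","w14.png"); hsv=cv2.cvtColor(w,cv2.COLOR_RGB2HSV); m=((hsv[...,1]<40)&(hsv[...,2]>160)).astype(np.uint8)
n,l,s,c=cv2.connectedComponentsWithStats(cv2.morphologyEx(m,cv2.MORPH_CLOSE,np.ones((7,7))))
for i in range(1,n):
    if s[i,4]>300: print(s[i],c[i].round(),rectpose(C,np.argwhere(l==i)[:,::-1],.07))
for n,p in dict(E=(.415,.124),B=(.5196,.1934),C=(.4234,.2626),A=(.5142,.317),D=(.4095,.3666)).items(): print(n,proj(C,[[*p,.08],[*p,0]]).round().tolist())
```

```text
at [415.  123.8 197.4] turn [-0.001  0.     0.003] shift [   0.     0.2 -175.4] joints [ 0.1   0.05 -0.36  1.16  0.    1.37]
[ 348    0   71   54 3259] [383.  24.] (array([421.5, 260.9], dtype=float32), 13.6, [36.4, 49.2])
[508   0  46  31 672] [529.  10.] (array([523.2, 299.9], dtype=float32), 17.6, [20.1, 33.3])
[ 427  126   66   50 2923] [459. 150.] (array([516.6, 191. ], dtype=float32), 17.6, [41.1, 52.2])
[  0 155   9  74 458] [  3. 192.] (array([154.4,  37.3], dtype=float32), -88.0, [6.7, 68.5])
[ 291  167   55   48 2394] [318. 191.] (array([414.8, 122.3], dtype=float32), 17.6, [42.3, 46.9])
[ 598  296   42   77 1400] [622. 339.] (array([754.4,  71.8], dtype=float32), -89.7, [28.7, 87.7])
E [[319.0, 192.0], [319.0, 172.0]]
B [[469.0, 151.0], [434.0, 140.0]]
C [[388.0, 20.0], [371.0, 40.0]]
A [[537.0, -19.0], [482.0, 11.0]]
D [[427.0, -162.0], [397.0, -90.0]]
```

>>> carry_out(
  plan=[
    [[0, 0, 0, 0, -1, -50, 75], [0, 0, 0, 0, -1, -100, 75], [0, 0, 0, 0, -1, -140, 75], [0, 0, 0, 0, -1, -165, 75], [0, 0, 0, 0, -1, -175, 70], [0, 0, 0, 0, -1, -175, 60], [0, 0, 0, 0, -1, -175, 42], [0, 0, 0, 0, -1, -175, 42], [0, 0, 0, 0, -1, -175, 42], [0, 0, 0, 0, -1, -175, 42], [0, 0, 0, 0, -1, -175, 42]],
  ],
  squeeze=40,
)

```text
clock: 36.6
tcp_pos: [0.416, 0.1229, 0.0234]
orientation: [0.001, 0.589, 0.808, 0.001]
wrist_force: [0.1, -0.9, 5.4]
finger_gap: 0.0498
grip_force: 42.4
```

>>> carry_out(
  plan=[
    [[0, 0, 0, 0, 0, 30, 42], [0, 0, 0, 0, 0, 80, 42], [0, 0, 0, 0, 0, 130, 42], [0, 0, 0, 0, 0, 170, 42], [0, 0, 0, 0, 0, 175, 42], [0, 0, 0, 0, 0, 175, 42]],
  ],
)

```text
clock: 37.2
tcp_pos: [0.4157, 0.1229, 0.1982]
orientation: [0.001, 0.589, 0.808, 0.001]
wrist_force: [0.5, -0.6, -3.2]
finger_gap: 0.0503
grip_force: 43.0
```

Run:
```python
from h import *
rel(668.5,-7,195,90)
S,im=snap("side","s15.png"); T,t=snap("top","t15.png")
# rail from both views: bar ends in side view
hsv=cv2.cvtColor(t,cv2.COLOR_RGB2HSV); m=((hsv[...,1]<40)&(hsv[...,2]>125)).astype(np.uint8); n,l,s,c=cv2.connectedComponentsWithStats(m)
i=l[162,300]; print(s[i],rectpose(T,np.argwhere(l==i)[:,::-1],.138))
for z,nm in((.138,'posts')):
    for y in(-72.5,287.5): print(proj(S,[.6685,y/1e3,z]),proj(T,[.6685,y/1e3,z]))
hs=cv2.cvtColor(im,cv2.COLOR_RGB2HSV); b=((hs[...,1]>130)&(abs(hs[...,0].astype(int)-110)<14)).astype(np.uint8); b[:140]=0
n,l,s,c=cv2.connectedComponentsWithStats(b)
for i in range(1,n):
    if s[i,4]>20: print(s[i],c[i])
```

```text
at [415.7 122.9 198.2] turn [-0.001  0.003 -0.31 ] shift [ 252.8 -129.9   -3.2] joints [ 0.1   0.05 -0.36  1.16  0.    1.36]
[252 159  99   7 497] (array([671.5, 107.7], dtype=float32), -89.9, [18.8, 348.9])Traceback (most recent call last):
  File "<stdin>", line 7, in <module>
TypeError: cannot unpack non-iterable float object
```

>>> carry_out(
  plan=[
    [[0, 0, -0.31, 254, -130, 8, 42], [0, 0, -0.31, 254, -130, 8, 42], [0, 0, -0.31, 254, -130, 8, 42], [0, 0, -0.31, 254, -130, 8, 42], [0, 0, -0.31, 254, -130, 8, 42], [0, 0, -0.31, 254, -130, 8, 42], [0, 0, -0.31, 254, -130, 8, 42], [0, 0, -0.31, 254, -130, 8, 42], [0, 0, -0.31, 254, -130, 8, 42]],
  ],
)

```text
clock: 38.2
tcp_pos: [0.6673, -0.0066, 0.2033]
orientation: [-0.002, 0.707, 0.707, -0.001]
wrist_force: [-0.6, -0.4, -2.6]
finger_gap: 0.05
grip_force: 43.3
```

Run:
```python
from h import *
rel(669.5,-7,87,90)
C,w=snap("wrist","w16.png"); g=cv2.cvtColor(w,cv2.COLOR_RGB2HSV)
for x in (.6615,.6775): print(proj(C,[[x,.06,.13],[x,.12,.13]]).round(1).tolist())
for v in (40,80,110): print(v,[int(u) for u in np.flatnonzero((g[v,:,2]>165)&(g[v,:,1]<40)) if 200<u<440][::3])
```

```text
at [667.3  -6.6 203.3] turn [-0.002 -0.004 -0.   ] shift [   2.2   -0.4 -116.3] joints [-0.13  0.51  0.27  1.34  0.    1.44]
[[311.6, 111.6], [311.2, 7.5]]
[[336.3, 111.6], [338.0, 7.5]]
40 [310, 313, 316, 319, 322, 325, 328, 331]
80 [310, 313, 316, 319, 322, 325, 328, 331]
110 [310, 313, 316, 319, 322, 325, 328, 331]
```

View pics/w16.png

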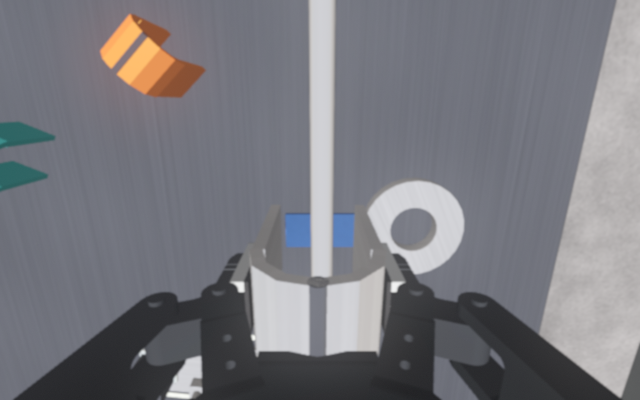

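>>> carry_out(
  plan=[
    [[0, 0, 0, 1, 0, -40, 42], [0, 0, 0, 1, 0, -75, 42], [0, 0, 0, 1, 0, -100, 42], [0, 0, 0, 1, 0, -110, 42], [0, 0, 0, 1, 0, -115, 42], [0, 0, 0, 1, 0, -115, 42], [0, 0, 0, 1, 0, -115, 55], [0, 0, 0, 1, 0, -115, 80], [0, 0, 0, 1, 0, -115, 80], [0, 0, 0, 1, 0, -115, 80], [0, 0, 0, 1, 0, -75, 80], [0, 0, 0, 1, 0, -25, 80], [0, 0, 0, 1, 0, 15, 80], [0, 0, 0, 1, 0, 15, 80]],
  ],
)

```text
clock: 39.65
tcp_pos: [0.6734, -0.0076, 0.2284]
orientation: [0.005, 0.707, 0.707, 0.004]
wrist_force: [0.5, -0.2, 0.2]
finger_gap: 0.0806
grip_force: 0.0
```

Run:
```python
from h import *
p,y,s=tool(); rel(516.6,191,22,107.6)
S,im=snap("side","s17.png")
C,w=snap("wrist","w17.png"); cv2.imwrite("pics/c17.png",np.hstack([cv2.resize(im[110:310,200:400,::-1],(400,400)),w[:,120:520,::-1]]))
```

```text
at [673.4  -7.6 228.4] turn [-0.001  0.013  0.307] shift [-156.8  198.6 -206.4] joints [-0.13  0.5   0.32  1.38  0.    1.44]
```

View pics/c17.png

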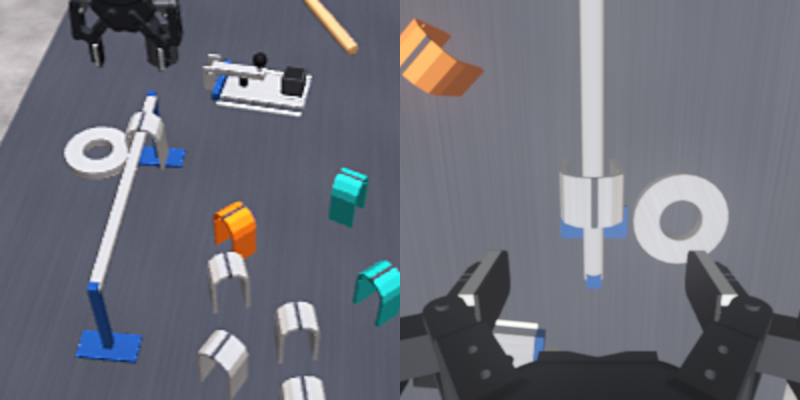

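>>> carry_out(
  plan=[
    [[0, 0.013, 0.326, -155, 199.6, -30, 75], [0, 0.013, 0.326, -155, 199.6, -30, 75], [0, 0.013, 0.326, -155, 199.6, -30, 75], [0, 0.013, 0.326, -155, 199.6, -30, 75], [0, 0.013, 0.326, -155, 199.6, -30, 75], [0, 0.013, 0.326, -155, 199.6, -30, 75], [0, 0.013, 0.326, -155, 199.6, -30, 75], [0, 0.013, 0.326, -155, 199.6, -80, 75], [0, 0.013, 0.326, -155, 199.6, -130, 75], [0, 0.013, 0.326, -155, 199.6, -175, 75], [0, 0.013, 0.326, -155, 199.6, -195, 75], [0, 0.013, 0.326, -155, 199.6, -205, 70], [0, 0.013, 0.326, -155, 199.6, -205, 60], [0, 0.013, 0.326, -155, 199.6, -205, 42], [0, 0.013, 0.326, -155, 199.6, -205, 42], [0, 0.013, 0.326, -155, 199.6, -205, 42], [0, 0.013, 0.326, -155, 199.6, -205, 42], [0, 0.013, 0.326, -155, 199.6, -205, 42]],
  ],
)

```text
clock: 41.55
tcp_pos: [0.5152, 0.1925, 0.0158]
orientation: [-0.005, 0.583, 0.813, -0.004]
wrist_force: [0.1, 0.0, -0.9]
finger_gap: 0.0498
grip_force: 41.5
```

>>> carry_out(
  plan=[
    [[0, 0, 0, 0, 0, 30, 42], [0, 0, 0, 0, 0, 80, 42], [0, 0, 0, 0, 0, 130, 42], [0, 0, 0, 0, 0, 180, 42], [0, 0, 0, 0, 0, 180, 42], [0, 0, 0, 0, 0, 180, 42]],
  ],
)

```text
clock: 42.15
tcp_pos: [0.516, 0.1927, 0.197]
orientation: [-0.004, 0.583, 0.813, -0.003]
wrist_force: [-0.7, 0.5, -3.1]
finger_gap: 0.0499
grip_force: 42.4
```

```bash
python3 -c "
from h import *
rel(668,50,203,90)"
```

```text
at [516.  192.7 197. ] turn [-0.001 -0.009 -0.326] shift [ 152.  -142.7    6. ] joints [ 0.21  0.29 -0.08  1.22  0.    1.46]
```

>>> carry_out(
  plan=[
    [[0, -0.009, -0.326, 152, -143, 12, 42], [0, -0.009, -0.326, 152, -143, 12, 42], [0, -0.009, -0.326, 152, -143, 12, 42], [0, -0.009, -0.326, 152, -143, 12, 42], [0, -0.009, -0.326, 152, -143, 12, 42], [0, -0.009, -0.326, 152, -143, 12, 42], [0, -0.009, -0.326, 152, -143, 12, 42], [0, -0.009, -0.326, 152, -143, 12, 42], [0, -0.009, -0.326, 152, -143, 12, 42]],
  ],
)

```text
clock: 43.05
tcp_pos: [0.666, 0.0509, 0.2075]
orientation: [-0.002, 0.706, 0.708, -0.001]
wrist_force: [0.4, 0.3, -2.5]
finger_gap: 0.0497
grip_force: 42.9
```

```bash
cat > bar.py <<'E'
from h import *
import sys
p,y,s=tool(); print(p,y,s["wrist_force"].round(1))
C=cal("wrist"); w=viewer.read_camera("wrist"); g=cv2.cvtColor(w,cv2.COLOR_RGB2HSV)
for v in (20,60,100):
    u=np.flatnonzero((g[v,:,2]>165)&(g[v,:,1]<40)); u=u[(u>240)&(u<400)]
    if len(u): print(v,u.min(),u.max(),cast(C,[[(u.min()+u.max())/2,v]],.130).round(4))
E
python3 bar.py
```

```text
[666.   50.9 207.5] 90.11 [ 0.4  0.3 -2.5]
20 312 335 [[0.6674 0.1716 0.13  ]]
60 312 335 [[0.6676 0.1489 0.13  ]]
100 312 334 [[0.6675 0.1246 0.13  ]]
```

>>> carry_out(
  plan=[
    [[0, 0, 0, 1.5, 0, -40, 42], [0, 0, 0, 1.5, 0, -80, 42], [0, 0, 0, 1.5, 0, -110, 42], [0, 0, 0, 1.5, 0, -122, 42], [0, 0, 0, 1.5, 0, -127, 42], [0, 0, 0, 1.5, 0, -127, 42], [0, 0, 0, 1.5, 0, -127, 42], [0, 0, 0, 1.5, 0, -127, 55], [0, 0, 0, 1.5, 0, -127, 80], [0, 0, 0, 1.5, 0, -127, 80], [0, 0, 0, 1.5, 0, -127, 80], [0, 0, 0, 1.5, 0, -87, 80], [0, 0, 0, 1.5, 0, -37, 80], [0, 0, 0, 1.5, 0, 5, 80], [0, 0, 0, 1.5, 0, 5, 80], [0, 0, 0, 1.5, 0, 5, 80], [0, 0, 0, 1.5, 0, 5, 80]],
  ],
)

```text
clock: 44.8
tcp_pos: [0.6679, 0.0494, 0.2112]
orientation: [-0.003, 0.707, 0.707, -0.001]
wrist_force: [-0.3, -0.5, -0.1]
finger_gap: 0.08
grip_force: 0.0
```

Run:
```python
from h import *
rel(422,261.5,150,102.0)
T,t=snap("top","t18.png"); hsv=cv2.cvtColor(t,cv2.COLOR_RGB2HSV); m=((hsv[...,1]<40)&(hsv[...,2]>125)).astype(np.uint8); m[:,:215]=0; m[290:]=0;m[:150]=0;m[:,440:]=0
n,l,s,c=cv2.connectedComponentsWithStats(cv2.morphologyEx(m,cv2.MORPH_CLOSE,np.ones((3,3))))
for i in range(1,n):
    if s[i,4]>60: print(s[i],rectpose(T,np.argwhere(l==i)[:,::-1],.065))
```

```text
at [667.9  49.4 211.2] turn [-0.001 -0.006  0.209] shift [-245.9  212.1  -61.2] joints [-0.05  0.51  0.3   1.36  0.    1.52]
[ 223  150  128  140 8402] (array([470.3, 153.1], dtype=float32), -7.3, [391.5, 562.7])
[336 150  26   8 154] (array([722.5, -64.8], dtype=float32), -88.8, [26.6, 93.2])
[ 382  181   36   53 1311] (array([ 528.6, -257.5], dtype=float32), -6.7, [115.4, 190.2])
[236 199  16  16 148] (array([516.8, 319.4], dtype=float32), -26.9, [42.3, 49.1])
[251 224  13  15 159] (array([426.2, 265.3], dtype=float32), 12.6, [42.1, 50.3])
[223 227  13  15 158] (array([412.3, 369.1], dtype=float32), 13.8, [42.8, 50.5])
```

>>> carry_out(
  plan=[
    [[0, -0.006, 0.214, -245.5, 212.6, -20, 75], [0, -0.006, 0.214, -245.5, 212.6, -20, 75], [0, -0.006, 0.214, -245.5, 212.6, -20, 75], [0, -0.006, 0.214, -245.5, 212.6, -20, 75], [0, -0.006, 0.214, -245.5, 212.6, -20, 75], [0, -0.006, 0.214, -245.5, 212.6, -20, 75], [0, -0.006, 0.214, -245.5, 212.6, -20, 75], [0, -0.006, 0.214, -245.5, 212.6, -20, 75], [0, -0.006, 0.214, -245.5, 212.6, -60, 75], [0, -0.006, 0.214, -245.5, 212.6, -110, 75], [0, -0.006, 0.214, -245.5, 212.6, -155, 75], [0, -0.006, 0.214, -245.5, 212.6, -178, 75], [0, -0.006, 0.214, -245.5, 212.6, -188, 70], [0, -0.006, 0.214, -245.5, 212.6, -188, 60], [0, -0.006, 0.214, -245.5, 212.6, -188, 42], [0, -0.006, 0.214, -245.5, 212.6, -188, 42], [0, -0.006, 0.214, -245.5, 212.6, -188, 42], [0, -0.006, 0.214, -245.5, 212.6, -188, 42], [0, -0.006, 0.214, -245.5, 212.6, -188, 42]],
  ],
)

```text
clock: 46.75
tcp_pos: [0.4234, 0.2622, 0.025]
orientation: [0.001, 0.627, 0.779, 0.002]
wrist_force: [-0.4, -0.7, -0.4]
finger_gap: 0.05
grip_force: 42.0
```

>>> carry_out(
  plan=[
    [[0, 0, 0, 0, 0, 30, 42], [0, 0, 0, 0, 0, 80, 42], [0, 0, 0, 0, 0, 130, 42], [0, 0, 0, 0, 0, 180, 42], [0, 0, 0, 0, 0, 185, 42], [0, 0, 0, 0, 0, 185, 42], [0, 0, 0, 0, 0, 185, 42]],
  ],
)

```text
clock: 47.45
tcp_pos: [0.4221, 0.2616, 0.2079]
orientation: [-0.0, 0.627, 0.779, 0.0]
wrist_force: [-0.1, 0.2, -2.7]
finger_gap: 0.0499
grip_force: 42.9
```

```bash
python3 -c "
from h import *
rel(667.5,106,208,90)"
```

```text
at [422.1 261.6 207.9] turn [-0.001  0.    -0.214] shift [ 2.454e+02 -1.556e+02  1.000e-01] joints [ 0.39  0.17 -0.2   1.2   0.    1.75]
```

>>> carry_out(
  plan=[
    [[0, 0, -0.214, 246.5, -155.5, 3, 42], [0, 0, -0.214, 246.5, -155.5, 3, 42], [0, 0, -0.214, 246.5, -155.5, 3, 42], [0, 0, -0.214, 246.5, -155.5, 3, 42], [0, 0, -0.214, 246.5, -155.5, 3, 42], [0, 0, -0.214, 246.5, -155.5, 3, 42], [0, 0, -0.214, 246.5, -155.5, 3, 42], [0, 0, -0.214, 246.5, -155.5, 3, 42], [0, 0, -0.214, 246.5, -155.5, 3, 42], [0, 0, -0.214, 246.5, -155.5, 3, 42]],
  ],
)

```text
clock: 48.45
tcp_pos: [0.6682, 0.1075, 0.2119]
orientation: [-0.0, 0.707, 0.708, 0.001]
wrist_force: [-0.5, 0.8, -2.1]
finger_gap: 0.0498
grip_force: 43.3
```

>>> carry_out(
  plan=[
    [[0, 0, 0, 0, 0, -40, 42], [0, 0, 0, 0, 0, -80, 42], [0, 0, 0, 0, 0, -105, 42], [0, 0, 0, 0, 0, -117, 42], [0, 0, 0, 0, 0, -122, 42], [0, 0, 0, 0, 0, -122, 42], [0, 0, 0, 0, 0, -122, 42]],
  ],
)

```text
clock: 49.15
tcp_pos: [0.6707, 0.1068, 0.0924]
orientation: [0.002, 0.707, 0.707, 0.002]
wrist_force: [-0.1, -0.5, -1.3]
finger_gap: 0.0496
grip_force: 43.2
```

>>> carry_out(
  plan=[
    [[0, 0, 0, 0, 0, 0, 55], [0, 0, 0, 0, 0, 0, 80], [0, 0, 0, 0, 0, 0, 80], [0, 0, 0, 0, 0, 0, 80], [0, 0, 0, 0, 0, 40, 80], [0, 0, 0, 0, 0, 90, 80], [0, 0, 0, 0, 0, 130, 80], [0, 0, 0, 0, 0, 130, 80], [0, 0, 0, 0, 0, 130, 80], [0, 0, 0, 0, 0, 130, 80]],
  ],
)

```text
clock: 50.15
tcp_pos: [0.6689, 0.1064, 0.219]
orientation: [-0.0, 0.707, 0.707, 0.0]
wrist_force: [-0.9, -0.3, -0.5]
finger_gap: 0.0798
grip_force: 0.0
```

```bash
python3 -c "
from h import *
rel(513.5,316.5,23,64.0); rel(408.5,366,23,103.8)"
```

```text
at [668.9 106.4 219. ] turn [-0.001  0.    -0.454] shift [-155.4  210.1 -196. ] joints [0.04 0.52 0.34 1.38 0.   1.61]
at [668.9 106.4 219. ] turn [-0.001  0.     0.241] shift [-260.4  259.6 -196. ] joints [0.04 0.52 0.34 1.38 0.   1.61]
```

>>> carry_out(
  plan=[
    [[0, 0, -0.454, -155, 210.5, -20, 75], [0, 0, -0.454, -155, 210.5, -20, 75], [0, 0, -0.454, -155, 210.5, -20, 75], [0, 0, -0.454, -155, 210.5, -20, 75], [0, 0, -0.454, -155, 210.5, -20, 75], [0, 0, -0.454, -155, 210.5, -20, 75], [0, 0, -0.454, -155, 210.5, -20, 75], [0, 0, -0.454, -155, 210.5, -70, 75], [0, 0, -0.454, -155, 210.5, -120, 75], [0, 0, -0.454, -155, 210.5, -165, 75], [0, 0, -0.454, -155, 210.5, -186, 75], [0, 0, -0.454, -155, 210.5, -195, 70], [0, 0, -0.454, -155, 210.5, -195, 60], [0, 0, -0.454, -155, 210.5, -195, 42], [0, 0, -0.454, -155, 210.5, -195, 42], [0, 0, -0.454, -155, 210.5, -195, 42], [0, 0, -0.454, -155, 210.5, -195, 42], [0, 0, -0.454, -155, 210.5, -195, 42]],
  ],
)

```text
clock: 51.95
tcp_pos: [0.515, 0.3173, 0.0262]
orientation: [0.001, 0.848, 0.53, 0.002]
wrist_force: [-0.5, -0.9, 1.1]
finger_gap: 0.0501
grip_force: 41.9
```

>>> carry_out(
  plan=[
    [[0, 0, 0, 0, 0, 30, 42], [0, 0, 0, 0, 0, 80, 42], [0, 0, 0, 0, 0, 130, 42], [0, 0, 0, 0, 0, 180, 42], [0, 0, 0, 0, 0, 185, 42], [0, 0, 0, 0, 0, 185, 42], [0, 0, 0, 0, 0, 185, 42]],
  ],
)

```text
clock: 52.65
tcp_pos: [0.5136, 0.3167, 0.2087]
orientation: [0.001, 0.848, 0.53, -0.0]
wrist_force: [-0.7, -0.3, -2.6]
finger_gap: 0.0502
grip_force: 42.6
```

```bash
python3 -c "
from h import *
rel(668,162,210,90)"
```

```text
at [513.6 316.7 208.7] turn [0.001 0.001 0.454] shift [ 154.4 -154.7    1.3] joints [ 0.42  0.38  0.08  1.28 -0.    2.44]
```

>>> carry_out(
  plan=[
    [[0, 0, 0.454, 154.5, -155, 3, 42], [0, 0, 0.454, 154.5, -155, 3, 42], [0, 0, 0.454, 154.5, -155, 3, 42], [0, 0, 0.454, 154.5, -155, 3, 42], [0, 0, 0.454, 154.5, -155, 3, 42], [0, 0, 0.454, 154.5, -155, 3, 42], [0, 0, 0.454, 154.5, -155, 3, 42], [0, 0, 0.454, 154.5, -155, 3, 42], [0, 0, 0.454, 154.5, -155, 3, 42]],
  ],
)

```text
clock: 53.55
tcp_pos: [0.6679, 0.1632, 0.2128]
orientation: [-0.0, 0.706, 0.708, 0.001]
wrist_force: [-0.3, 0.3, -1.7]
finger_gap: 0.0499
grip_force: 42.8
```

>>> carry_out(
  plan=[
    [[0, 0, 0, 0, 0, -40, 42], [0, 0, 0, 0, 0, -80, 42], [0, 0, 0, 0, 0, -105, 42], [0, 0, 0, 0, 0, -117, 42], [0, 0, 0, 0, 0, -122, 42], [0, 0, 0, 0, 0, -122, 42], [0, 0, 0, 0, 0, -122, 42]],
  ],
)

```text
clock: 54.25
tcp_pos: [0.6702, 0.1624, 0.0933]
orientation: [0.001, 0.707, 0.707, 0.002]
wrist_force: [-0.0, 0.1, -1.3]
finger_gap: 0.0499
grip_force: 42.7
```

>>> carry_out(
  plan=[
    [[0, 0, 0, 0, 0, 0, 55], [0, 0, 0, 0, 0, 0, 80], [0, 0, 0, 0, 0, 0, 80], [0, 0, 0, 0, 0, 0, 80], [0, 0, 0, 0, 0, 40, 80], [0, 0, 0, 0, 0, 90, 80], [0, 0, 0, 0, 0, 130, 80], [0, 0, 0, 0, 0, 130, 80], [0, 0, 0, 0, 0, 130, 80], [0, 0, 0, 0, 0, 130, 80]],
  ],
)

```text
clock: 55.25
tcp_pos: [0.6684, 0.1619, 0.2199]
orientation: [-0.0, 0.707, 0.707, 0.0]
wrist_force: [-1.0, -0.4, -0.2]
finger_gap: 0.0803
grip_force: 0.0
```

```bash
python3 -c "
from h import *
rel(409,366,23,103.8)"
```

```text
at [668.4 161.9 219.9] turn [-0.001  0.     0.241] shift [-259.4  204.1 -196.9] joints [0.12 0.55 0.38 1.4  0.   1.69]
```

>>> carry_out(
  plan=[
    [[0, 0, 0.241, -259, 204.5, -20, 75], [0, 0, 0.241, -259, 204.5, -20, 75], [0, 0, 0.241, -259, 204.5, -20, 75], [0, 0, 0.241, -259, 204.5, -20, 75], [0, 0, 0.241, -259, 204.5, -20, 75], [0, 0, 0.241, -259, 204.5, -20, 75], [0, 0, 0.241, -259, 204.5, -20, 75], [0, 0, 0.241, -259, 204.5, -20, 75], [0, 0, 0.241, -259, 204.5, -70, 75], [0, 0, 0.241, -259, 204.5, -120, 75], [0, 0, 0.241, -259, 204.5, -165, 75], [0, 0, 0.241, -259, 204.5, -187, 75], [0, 0, 0.241, -259, 204.5, -196, 70], [0, 0, 0.241, -259, 204.5, -196, 60], [0, 0, 0.241, -259, 204.5, -196, 42], [0, 0, 0.241, -259, 204.5, -196, 42], [0, 0, 0.241, -259, 204.5, -196, 42], [0, 0, 0.241, -259, 204.5, -196, 42], [0, 0, 0.241, -259, 204.5, -196, 42]],
  ],
)

```text
clock: 57.15
tcp_pos: [0.4103, 0.3667, 0.0259]
orientation: [0.0, 0.617, 0.787, 0.002]
wrist_force: [0.2, -0.3, -1.6]
finger_gap: 0.05
grip_force: 41.8
```

>>> carry_out(
  plan=[
    [[0, 0, 0, 0, 0, 30, 42], [0, 0, 0, 0, 0, 80, 42], [0, 0, 0, 0, 0, 130, 42], [0, 0, 0, 0, 0, 180, 42], [0, 0, 0, 0, 0, 185, 42], [0, 0, 0, 0, 0, 185, 42], [0, 0, 0, 0, 0, 185, 42]],
  ],
)

```text
clock: 57.85
tcp_pos: [0.4092, 0.366, 0.2088]
orientation: [-0.0, 0.617, 0.787, 0.0]
wrist_force: [-1.4, -0.6, -2.6]
finger_gap: 0.05
grip_force: 42.9
```

```bash
python3 -c "
from h import *
rel(668,218,210,90)"
```

```text
at [409.2 366.  208.8] turn [-0.     0.    -0.241] shift [ 258.8 -148.     1.2] joints [ 0.58  0.27 -0.07  1.23  0.    1.91]
```

>>> carry_out(
  plan=[
    [[0, 0, -0.241, 259, -148, 3, 42], [0, 0, -0.241, 259, -148, 3, 42], [0, 0, -0.241, 259, -148, 3, 42], [0, 0, -0.241, 259, -148, 3, 42], [0, 0, -0.241, 259, -148, 3, 42], [0, 0, -0.241, 259, -148, 3, 42], [0, 0, -0.241, 259, -148, 3, 42], [0, 0, -0.241, 259, -148, 3, 42], [0, 0, -0.241, 259, -148, 3, 42], [0, 0, -0.241, 259, -148, 3, 42]],
  ],
)

```text
clock: 58.85
tcp_pos: [0.6676, 0.2195, 0.2129]
orientation: [-0.0, 0.707, 0.708, 0.001]
wrist_force: [-0.1, 0.3, -2.6]
finger_gap: 0.0504
grip_force: 43.3
```

>>> carry_out(
  plan=[
    [[0, 0, 0, 0, 0, -40, 42], [0, 0, 0, 0, 0, -80, 42], [0, 0, 0, 0, 0, -105, 42], [0, 0, 0, 0, 0, -117, 42], [0, 0, 0, 0, 0, -122, 42], [0, 0, 0, 0, 0, -122, 42], [0, 0, 0, 0, 0, -122, 42]],
  ],
)

```text
clock: 59.55
tcp_pos: [0.6702, 0.219, 0.0935]
orientation: [0.001, 0.707, 0.707, 0.003]
wrist_force: [0.5, -0.6, -2.1]
finger_gap: 0.0502
grip_force: 43.3
```

>>> carry_out(
  plan=[
    [[0, 0, 0, 0, 0, 0, 55], [0, 0, 0, 0, 0, 0, 80], [0, 0, 0, 0, 0, 0, 80], [0, 0, 0, 0, 0, 0, 80], [0, 0, 0, 0, 0, 40, 80], [0, 0, 0, 0, 0, 90, 80], [0, 0, 0, 0, 0, 130, 80], [0, 0, 0, -50, -20, 150, 80], [0, 0, 0, -100, -50, 160, 80], [0, 0, 0, -150, -80, 160, 80], [0, 0, 0, -190, -110, 160, 80], [0, 0, 0, -190, -110, 160, 80], [0, 0, 0, -190, -110, 160, 80]],
  ],
)

```text
clock: 60.85
tcp_pos: [0.4763, 0.1072, 0.2525]
orientation: [0.001, 0.708, 0.707, 0.001]
wrist_force: [0.7, -0.3, 1.3]
finger_gap: 0.08
grip_force: 0.0
```

Run:
```python
from h import *
T,t=snap("top","t20.png"); S,im=snap("side","s20.png"); rel(480,107,250,90)
def comps(a,b,thr,z,C,mn=50):
    hsv=cv2.cvtColor(a,cv2.COLOR_RGB2HSV); m=((hsv[...,1]<40)&(hsv[...,2]>thr)).astype(np.uint8); k=np.zeros_like(m); x0,y0,x1,y1=b; k[y0:y1,x0:x1]=m[y0:y1,x0:x1]
    n,l,s,c=cv2.connectedComponentsWithStats(k)
    for i in range(1,n):
        if s[i,4]>mn: print(s[i],rectpose(C,np.argwhere(l==i)[:,::-1],z))
print("plate"); comps(t,(365,170,440,250),125,.006,T)
print("top rail zone"); comps(t,(230,140,370,190),125,.138,T)
# rail column thickness in top view: width of bright pixels per column
hsv=cv2.cvtColor(t,cv2.COLOR_RGB2HSV); m=((hsv[...,1]<40)&(hsv[...,2]>125)); print((m[150:185,250:356]).sum(0))
# leg bottoms at z .063 on the robot side, predicted pixels in side view
for y in(-7,50,106,162,218): print(y,proj(S,[[.6425,y/1e3,.075],[.6425,y/1e3,.055]]).round().tolist(), [im[tuple(np.round(q[::-1]).astype(int))].tolist() for q in proj(S,[[.6425,y/1e3,.075],[.6425,y/1e3,.05]])])
```

```text
at [479.4 108.3 252.2] turn [-0.001  0.004  0.001] shift [ 0.6 -1.3 -2.2] joints [ 0.06  0.14 -0.12  1.3   0.    1.63]
plate
[ 387  181   31   53 1009] (array([ 533.3, -277.5], dtype=float32), -6.8, [100.1, 197.0])
[382 190   8  40 131] (array([ 521.7, -212. ], dtype=float32), -6.8, [12.2, 150.8])
top rail zone
[334 140  30  18 349] (array([724.8, -60.6], dtype=float32), -88.8, [61.8, 103.5])
[ 252  155   99   17 1013] (array([668.4, 107.7], dtype=float32), -89.9, [53.8, 348.8])
[264 179  44  11 390] (array([592.2, 160.1], dtype=float32), -88.8, [35.7, 152.1])
[ 0  0  4  4  4  4  4  4  4  4  4  5  4  4 10 17 19 18 18 17 18 19 19 16
 17 18 10  8  9  8 16 18 17 18 17 18 17 18 18 18 19 18  9  9  8 18 19 20
 21 21 20 23 22 22 23 21 16  6  5  5  5 11 14 14 14 13 14 14 14 13 14 13
 14  5  5  5  5 14 15 14 15 14 14 14 15 14 18 17 16 10 11 11 12 12 12 12
 12 12 12 12 12  8  7  7  7  6]
-7 [[282.0, 187.0], [282.0, 191.0]] [[126, 118, 112], [81, 95, 127]]
50 [[278.0, 200.0], [279.0, 205.0]] [[107, 103, 104], [88, 91, 104]]
106 [[274.0, 214.0], [275.0, 219.0]] [[121, 115, 116], [109, 107, 113]]
162 [[270.0, 230.0], [271.0, 234.0]] [[116, 112, 111], [98, 98, 109]]
218 [[266.0, 246.0], [267.0, 251.0]] [[117, 114, 113], [95, 98, 112]]
```

Run:
```python
from h import *
a=cv2.imread("pics/t18.png").astype(int); b=cv2.imread("pics/t20.png").astype(int)
print("top diff",abs(a-b)[175:260,370:430].max())
a=cv2.imread("pics/s12.png").astype(int); b=cv2.imread("pics/s20.png").astype(int)
d=abs(a-b)[130:172,295:362].max(2); print("side diff",d.max(),(d>40).sum())
T=cal("top"); t=cv2.imread("pics/t20.png"); g=cv2.cvtColor(t,cv2.COLOR_BGR2GRAY)
for v in (200,212,222): print(v,g[v,378:424].tolist())
```

```text
top diff 13
side diff 255 1165
200 [107, 105, 102, 106, 105, 104, 100, 87, 221, 255, 204, 80, 110, 173, 196, 194, 192, 188, 192, 192, 197, 174, 168, 191, 194, 195, 198, 198, 195, 191, 193, 194, 198, 207, 169, 80, 193, 248, 217, 114, 97, 105, 105, 109, 107, 102]
212 [102, 103, 106, 104, 102, 93, 165, 236, 216, 111, 90, 155, 193, 196, 197, 193, 195, 192, 196, 195, 197, 198, 203, 205, 209, 210, 206, 202, 196, 198, 198, 200, 189, 140, 88, 220, 243, 182, 90, 101, 104, 105, 110, 102, 105, 106]
222 [106, 108, 108, 102, 85, 197, 247, 209, 85, 88, 188, 210, 194, 198, 198, 194, 138, 61, 162, 204, 209, 207, 209, 211, 204, 146, 33, 71, 177, 207, 205, 168, 89, 126, 225, 225, 136, 93, 102, 103, 101, 101, 102, 105, 99, 102]
```

>>> carry_out(
  plan=[
    [[0, 0, -1.69, 0, -378, -10, 80], [0, 0, -1.69, 0, -378, -10, 80], [0, 0, -1.69, 0, -378, -10, 80], [0, 0, -1.69, 0, -378, -10, 80], [0, 0, -1.69, 0, -378, -10, 80], [0, 0, -1.69, 0, -378, -10, 80], [0, 0, -1.69, 0, -378, -10, 80], [0, 0, -1.69, 0, -378, -10, 80], [0, 0, -1.69, 0, -378, -10, 80], [0, 0, -1.69, 0, -378, -10, 80], [0, 0, -1.69, 0, -378, -10, 80], [0, 0, -1.69, 0, -378, -10, 80], [0, 0, -1.69, 0, -378, -10, 80], [0, 0, -1.69, 0, -378, -10, 80], [0, 0, -1.69, 0, -378, -10, 80]],
  ],
)

```text
clock: 62.45
tcp_pos: [0.4796, -0.2695, 0.2411]
orientation: [0.001, 0.998, -0.059, 0.0]
wrist_force: [0.2, 0.0, -0.2]
finger_gap: 0.0801
grip_force: 0.0
```

Run:
```python
from h import *
p,y,s=tool(); print(p,y); C,w=snap("wrist","w21.png"); g=cv2.cvtColor(w,cv2.COLOR_RGB2GRAY).astype(int)
a=np.radians(-6.85); yv=np.array([-np.sin(a),np.cos(a),0]); xv=np.array([np.cos(a),np.sin(a),0])
for xl in (-60,-10,20,45,60):
    u=[]; O=np.array([.5126,-.2686,0])
    ys=np.arange(65,-65,-.25); P=np.array([O+xv*xl/1e3+yv*k/1e3 for k in ys]); q=proj(C,P).astype(np.float32)
    v=cv2.remap(g.astype(np.float32),q[None,:,0].copy(),q[None,:,1].copy(),cv2.INTER_LINEAR)[0]
    e=np.flatnonzero(np.diff((v>160).astype(int))); print(xl,ys[e].tolist())
for yl in (-25,25):
    xs=np.arange(50,100,.25); q=proj(C,np.array([O+xv*k/1e3+yv*yl/1e3+[0,0,.006] for k in xs])).astype(np.float32)
    v=cv2.remap(w.astype(np.float32),q[None,:,0].copy(),q[None,:,1].copy(),cv2.INTER_LINEAR)[0]; print(yl,[(float(x),c.astype(int).tolist()) for x,c in zip(xs,v)][80:120:4])
S,im=snap("side","s21.png"); A=cv2.imread("pics/s12.png").astype(int); d=abs(A[:,:,::-1]-im)[130:172,295:362].max(2); print("side diff",d.max(),(d>40).sum())
hsv=cv2.cvtColor(im,cv2.COLOR_RGB2HSV);
```

```text
[ 479.6 -269.5  241.1] -6.75
-60 [59.5, 49.5, 41.25, 21.75, 16.5, -17.25, -21.25, -41.75, -48.25, -58.25]
-10 [59.25, 49.25, 41.75, 11.0, -8.25, -41.5, -48.25, -58.25]
20 [59.25, 49.0, 41.5, -41.75, -48.25, -58.5]
45 [59.0, 49.0, 41.25, -41.5, -48.25, -58.5]
60 [59.25, 49.0, 41.75, -41.5, -48.25, -58.25]
-25 [(70.0, [213, 214, 217]), (71.0, [199, 199, 203]), (72.0, [158, 161, 169]), (73.0, [114, 123, 143]), (74.0, [94, 115, 154]), (75.0, [97, 128, 179]), (76.0, [100, 135, 190]), (77.0, [101, 135, 191]), (78.0, [101, 135, 191]), (79.0, [100, 135, 191])]
25 [(70.0, [209, 210, 213]), (71.0, [192, 192, 196]), (72.0, [152, 155, 164]), (73.0, [112, 123, 147]), (74.0, [97, 121, 164]), (75.0, [99, 132, 187]), (76.0, [101, 137, 194]), (77.0, [101, 137, 193]), (78.0, [100, 136, 193]), (79.0, [99, 136, 193])]
side diff 4 0
```

```bash
python3 -c "
from h import *
print(order.hand_in())"
```

```text
the job is handed in; nothing more can be done
None
```

The job is handed in: the plate is against the stop, centred to within about half a millimetre, and clamped. All five coupons hang astride the bar. Three caveats: the clamp slipped from the gripper and fell shut on the plate; during one correction the wrist force read about the plate's full weight, so it may have lifted a fraction of a millimetre; and on one move the tool swung in close to the base when a wrist joint reached its limit. The hammer, brush, flange and pipe were not handled.

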